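# Load a six-vial strip into the block shaker and close its hood

## Task

Load the vial strip with the blue caps into the block shaker: lower it so that all six vials enter the six wells of the block at once, press it gently fully home until the spring clips snap over its plate, let go, and then close the hood. The block stopped somewhere unknown along its left-right stroke, so find the wells by light touch and never press the glass hard. Leave the white-capped strip and everything else on the bench where it stands.

Things in the scene. Friction and masses are not known exactly. Their poses are not given: they have to be found in the camera images.
- strip_blue_grip (a point): centre of the grip block of the strip with BLUE caps, 53 mm above its vials' flat feet; y along the row, z up; same turned end for end. Grip block 12 (x) x 42 (y) x 26 mm high. Below it six amber vials, 11.6 mm across, 16 mm apart, in a pale plate 18.4 (x) x 98 (y) x 4 mm, its underside 25 mm above the feet. About 90 g; stands in a white trough stand 16 mm high, feet 4 mm above the bench
- strip_white_grip (a point): the same point of the other strip, with WHITE caps, else alike, in a stand of its own; either strip may stand nearer. To be left alone
- shaker: pale grey block shaker, fixed, housing 200 x 200 mm with a sloping control panel in front (-x), deck 62 mm above the bench. Origin under its middle, at bench height; x to its back, y along the row of wells, which lies 20 mm in front of the middle. Its block, 60 (x) x 124 (y) mm, slides along y with 6 N of drive friction: a light touch does not shift it, a harder sideways push does
- shaker_row (a point): fixed housing point on the row line, level with the block's top (66 mm above the bench), at the right (-y) end of the block's stroke; x to the back, y along the row. Six sharp-edged wells, 16 mm apart, 20 mm deep, 13.2 (y) x 15 (x) mm wide; strip home: grip centre 33 mm above this point. The block's middle stands 3 to 23 mm to the +y side of this point, where is not reported
- clip_line (a point): fixed housing point 10 mm straight above the row point, the height of the lips of the sprung steel clips on both long sides of the row (36 mm either way from the block's middle, tops 18 mm above the block). 15 mm free between lips: vials pass, the strip's plate meets them 8 mm before home, needs about 6 N to pass, then they snap over it and hold it
- hood (a joint): hinge of the shaker's clear hood, rad: 0 shut, 1.75 fully open, where it rests on its stop. Let go above about 1.2 it falls back open, below about 1.1 it sinks shut by itself, damped, in some 3 s
- hood_tab (a point): centre of the dark finger tab, 26 mm long x 50 mm (y) x 9 mm thick, on the hood's front wall; moves with the hood (150 x 184 x 58 mm high, clear). Shut, it points forward (-x); open, it points up at the hood's top edge, its end 13 mm above this point, and is pushed from its rear face towards the robot to close the hood
- hood_hinge (a point): middle of the hood's hinge line (along the shaker's y) at the back of the deck, fixed, 108 mm behind the row line; with the hood shut the tab centre lies 163 mm in front of it and 30 mm above
- pipette_1: a pipette with blue collar, on the bench; to be left alone
- reagent_bottle_1: a dark reagent bottle with black cap, 66 mm high, on the bench; to be left alone
- petri_dish_1: a petri dish, on the bench; to be left alone
- tape_roll: a yellow tape roll, on the bench; to be left alone
- marker_1: a marker with black cap, on the bench; to be left alone
- marker_2: a red marker, on the bench; to be left alone
Things that resemble listed ones, but are neither listed nor needed, are in the scene too. Leave any black or purple look-alike of the part that bears strip_blue_grip alone.

How it is judged:
By the outcome, as a careful person would: the job done as asked, in the order asked, and still so for the second after the job is handed in, with the robot touching nothing.
It also fails if it takes over 72 s, if anything falls off the work surface, if the arm or the gripper's body presses on something with over 40 N, if the wrist force passes 120 N, or if a joint passes its speed limit or range.

## Robot

A 6-joint arm with a two-finger parallel gripper is mounted at the origin on a cart in front of the work surface, level with it; the furniture and walls round the work are solid. World frame = base frame: x ahead of the robot, y to its left, z up, the work surface at z = 0. Lengths are in mm, angles in rad, forces in N, time in s.
With the tool pointing down it reaches from about 350 to 775 mm from the base axis. Payload 7.3 kg.
Tool frame: the origin (TCP) lies midway between the tips of the shut fingers; the grasp point (between the pads) lies 19 mm behind it; x points along the fingers, z is the direction in which the jaws open and shut, and the axes are right-handed (so a half turn about x gives the same grasp; the last joint's range is limited). The gripper opens to 92 mm and grips with 3 to 60 N. Pads are 19 mm wide; open, the fingers measure 130 mm over their backs; the gripper's body (75 mm by 190 mm) begins 47 mm behind the grasp point.
Start: joints at [-1.376, 0.342, 1.524, -0, 1.275, -0.146], TCP at [175.5, -494.82, 203.741] pointing down, gripper open.
Joint ranges: [-2.53, 2.53], [-0.77, 2.02], [0.04, 2.7], [-1, 4.14], [0.28, 2.66], [-3.11, 3.11]. Speed limits (rad/s): [2.57, 2.57, 3.14, 3.14, 3.14, 3.14].

## Interface

Orientations are given as [roll, pitch, yaw] about the fixed x, y, z axes, in that order (R = Rz(yaw) Ry(pitch) Rx(roll)).
In Python, from plant import monitor, optics, close_job gives the robot as it stands.
- The arm moves only by the tool send_rows, never from a script. Its argument "commands" is a list that holds one entry, the list of rows, each a list of 5 numbers: the shift along the tool's x, y, z in m, then the turn about the tool's x in degrees, then the finger opening in m, from 0 to 0.0918. A call has 1 to 10 rows; each row shifts and turns the pose as measured when the row begins, along the tool's axes as they then stand; what a row does not reach is not made up. A row lasts 1/12 s, in which the tool goes at most 41.7 mm and 7.16 degrees, less where a joint would pass 70% of its speed; a pose out of reach is approached as far as the arm can. A call with a gripper value outside its range is refused whole. The fingers move at their own pace and stop on an object; the grip force is fixed at half the most. Time passes only in rows, so rows that do not move let the fingers close. It gives the time, the measured TCP pose, the force and the opening at its end, in the units of the state.
- monitor.get_obs(): the state, without advancing time (a new reading comes with each control period).
- optics.capture(name): name is "scene" or "top"; returns a dict with "color" (420x560x3 uint8, blue, green, red), "camera_matrix" (3x3 intrinsics, pixels), "camera_from_world" (4x4, takes a point from world to camera coordinates). Camera axes: x right, y down, z forward; pixel columns grow to the right and rows downward; lengths in mm; the calibration is good to about 2 mm. A picture is of the moment at which its call begins. There is no depth.
- close_job(): hands the job in, once; it reports no verdict.
The state is a dict: "time": time; "joint_positions": joint angles; "dq": joint speeds; "tau": joint torques, N m; "tool_pos": TCP position; "tcp_rot": TCP orientation; "contact_force": force on the tool from outside, world axes, zero at the start; "moment": the same for the moment, N m; "grip_width": finger opening in mm.
Only numpy, scipy, OpenCV 4.12 (cv2) and the standard library are available. Lean on these libraries where they do the work, as an engineer would, in place of code of your own. Each camera call takes 0.05 s, during which the arm holds its last target.

## Working session

There is one attempt and no reset: what is moved stays moved. The work goes in short steps, Python scripts to look and compute and a tool call to move; the robot and the scene stay as the last step left them, time stands still between calls to the robot, and variables do not carry over. Pictures are saved under pics/ and viewed, and the job is handed in when it is done.

Besides the shell and the picture viewer there is one more tool, called after ">>>" by a JSON object that holds its "fn" and its "kwargs". send_rows: Moves the arm, as the interface text tells. Its arguments: {"type":"object","properties":{"commands":{"type":"array","items":{"type":"array","items":{"type":"array","items":{"type":"number"}}}}},"required":["commands"]}

```bash
mkdir -p pics; ls; python3 - <<'E'
from plant import monitor, optics
import cv2
print(monitor.get_obs())
for n in("scene","top"):
    d=optics.capture(n); cv2.imwrite(f"pics/{n}0.png",d["color"]); print(n,d["camera_matrix"],d["camera_from_world"])
E
```

```text
pics
{'time': 0.0, 'joint_positions': array([-1.37600907e+00,  3.42727406e-01,  1.52502860e+00, -2.71388099e-06,
        1.27538304e+00, -1.45994585e-01]), 'dq': array([-0.00283152,  0.00034111, -0.00129632, -0.00082135,  0.00141433,
        0.00119345]), 'tau': array([-5.49730557e-04, -4.31249356e+01, -2.44225127e+01,  7.17373495e-02,
        5.60529158e-02, -1.02998079e-04]), 'tool_pos': array([ 175.40371103, -494.36139673,  203.03851435]), 'tcp_rot': array([2.99727624, 1.56924994, 1.76726254]), 'contact_force': array([0.6823548 , 0.12430083, 0.11483159]), 'moment': array([0.05047993, 0.03314114, 0.03682179]), 'grip_width': 91.82064917814039}
scene [[477.64623571   0.         275.1438295 ]
 [  0.         477.64623571 212.60473055]
 [  0.           0.           1.        ]] [[-5.30709653e-01 -8.47549951e-01 -2.51904624e-03  3.87451645e+02]
 [-3.95906741e-01  2.50530358e-01 -8.83454805e-01  2.77666201e+02]
 [ 7.49403174e-01 -4.67860685e-01 -4.68509618e-01  1.48586984e+03]
 [ 0.00000000e+00  0.00000000e+00  0.00000000e+00  1.00000000e+00]]
top [[426.96877956   0.         274.96704789]
 [  0.         426.96877956 212.40002325]
 [  0.           0.           1.        ]] [[-1.32889722e-02 -9.99905990e-01  3.37837326e-03  1.00020029e+02]
 [-9.96245121e-01  1.29510912e-02 -8.56033234e-02  5.55209083e+02]
 [ 8.55515222e-02 -4.50326805e-03 -9.96323571e-01  1.33465788e+03]
 [ 0.00000000e+00  0.00000000e+00  0.00000000e+00  1.00000000e+00]]
```

View pics/scene0.png

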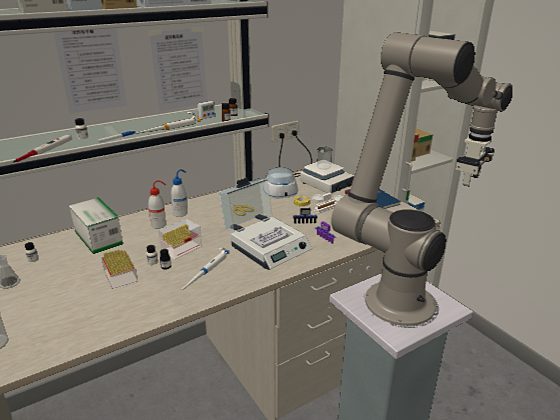

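View pics/top0.png

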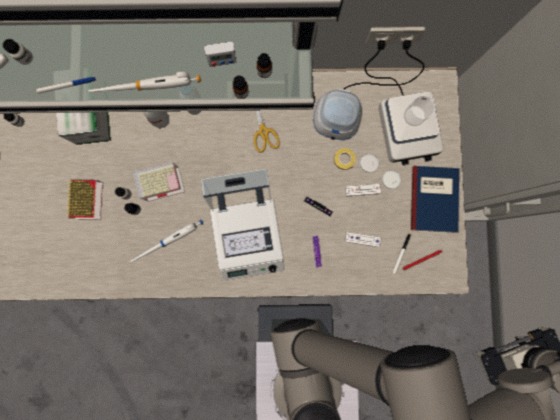

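The scene view shows the shaker with its hood open at about (265,235). The top view shows two white stands with strips at (364,190) and (363,240), a black look-alike at (318,206) and a purple one at (317,251). I'll take close crops to read the cap colours.

```bash
python3 - <<'E'
import cv2,numpy as np
a=cv2.imread("pics/top0.png"); s=cv2.imread("pics/scene0.png")
cv2.imwrite("pics/ca.png",cv2.resize(a[165:285,190:450],None,fx=3,fy=3,interpolation=cv2.INTER_CUBIC))
c=s[170:275,210:350]
cv2.imwrite("pics/cs.png",cv2.resize(c,None,fx=5.5,fy=5.5,interpolation=cv2.INTER_CUBIC))
E
```

```text
(no output)
```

View pics/ca.png

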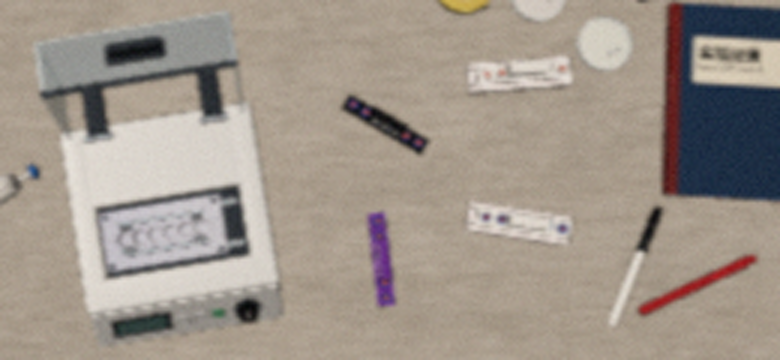

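View pics/cs.png

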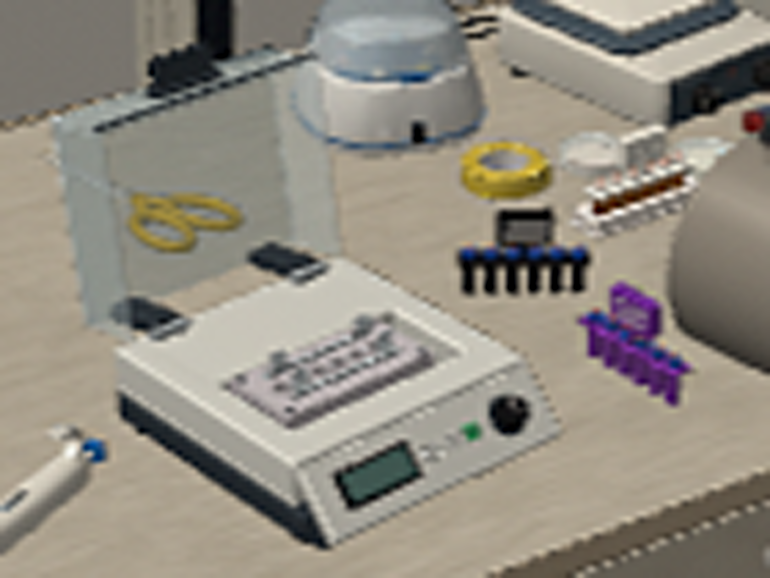

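```bash
cat > h.py <<'E'
import numpy as np,cv2
from plant import monitor,optics
def cam(n):
    d=optics.capture(n); return d["color"],d["camera_matrix"],d["camera_from_world"]
def ray(K,T,uv,z):
    R=T[:3,:3];t=T[:3,3]; c=-R.T@t; d=R.T@np.linalg.inv(K)@np.array([uv[0],uv[1],1.]); return c+d*(z-c[2])/d[2]
def proj(K,T,p):
    q=K@(T[:3,:3]@np.asarray(p,float)+T[:3,3]); return q[:2]/q[2]
E
python3 - <<'E'
import cv2
a=cv2.imread("pics/top0.png")
for n,(y0,y1,x0,x1) in dict(b=(222,258,335,392),w=(172,208,335,392),sh=(165,285,200,290)).items():
    f=13 if n!='sh' else 6
    f=min(f,5 if n=='sh' else 13)
    cv2.imwrite(f"pics/z_{n}.png",cv2.resize(a[y0:y1,x0:x1],None,fx=f,fy=f,interpolation=cv2.INTER_CUBIC))
E
```

```text
(no output)
```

View pics/z_b.png

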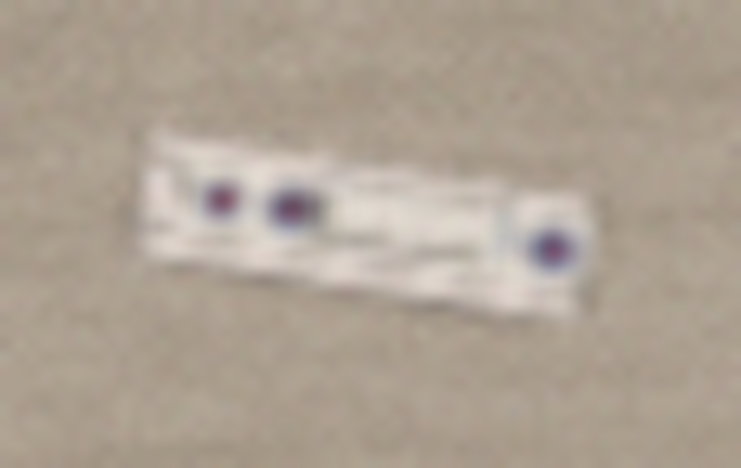

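View pics/z_w.png

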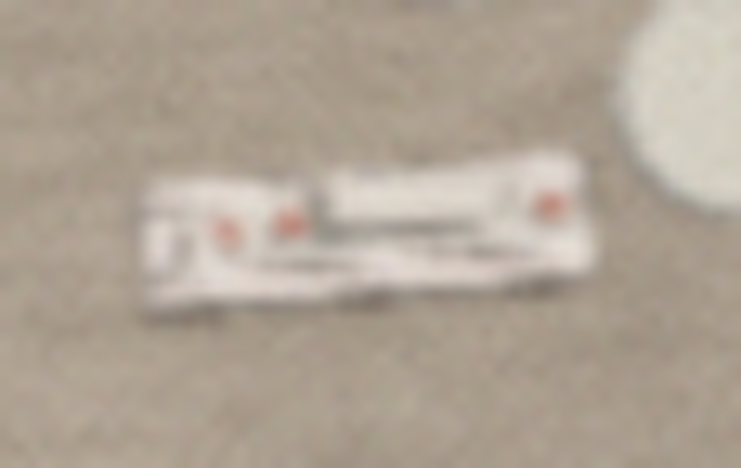

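View pics/z_sh.png

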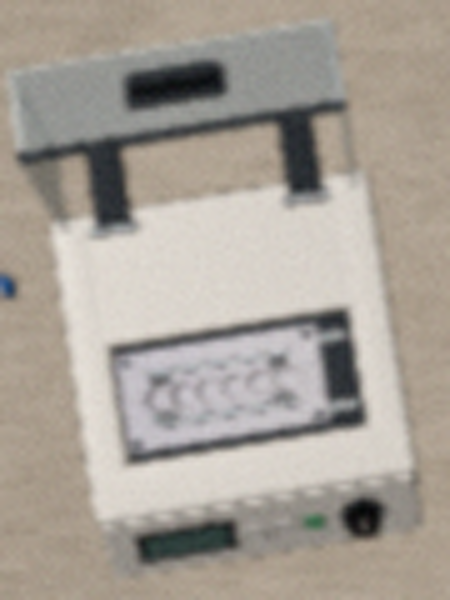

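Blue dots show on the front strip at about (352,237), (357,238) and (377,241) in the top view. The rear strip at (364,190) shows amber/white. So the front stand holds the blue strip; the black and purple pieces lie without stands and are decoys. Next I'll measure poses.

```bash
python3 - <<'E'
from h import *
img,K,T=cam("top"); 
R=T[:3,:3]; print("cam",-R.T@T[:3,3])
# deck corners
P=lambda u,v,z: ray(K,T,(200+(u+.5)/5-.5,165+(v+.5)/5-.5),z)
for n,c,z in [("BL",(52,225),62),("BR",(365,180),62),("FR",(413,478),62),("FL",(100,525),62)]:
    print(n,P(*c,z).round(1))
hsv=cv2.cvtColor(img,cv2.COLOR_BGR2HSV)
# bright mask of deck
m=((hsv[...,2]>195)&(hsv[...,1]<40)).astype(np.uint8)
m[:, :200]=0; m[:,290:]=0; m[:200]=0;m[285:]=0
cs,_=cv2.findContours(m,0,1); c=max(cs,key=cv2.contourArea); print(cv2.minAreaRect(c), cv2.approxPolyDP(c,3,True).ravel())
# strips
sub=img[222:258,335:392].astype(int)
mb=((sub[...,0]-sub[...,1]>12)).astype(np.uint8)
n,l,st,ce=cv2.connectedComponentsWithStats(mb)
for i in range(1,n):
    if st[i,4]>=3:
        uv=ce[i]+[335,222]; print("cap",uv,st[i,4],ray(K,T,uv,44).round(1))
q=lambda u,v,z: ray(K,T,(335+(u+.5)/13-.5,222+(v+.5)/13-.5),z)
for c in[(220,199),(293,208),(551,248)]: print("capc",q(*c,44).round(1))
for c in[(152,135),(595,195),(575,320),(142,260)]: print("stand",q(*c,16).round(1))
E
```

```text
cam [ 440.27149035   98.83038534 1376.94093807]
BL [564.5 293.6  62. ]
BR [590.   99.7  62. ]
FR [406.   72.7  62. ]
FL [380.  264.3  62. ]
((245.1351318359375, 233.81080627441406), (60.1700325012207, 63.786808013916016), 80.53767395019531) [272 202 266 200 266 205 259 207 255 202 229 206 227 212 211 210 220 268
 281 258]
cap [351.33333333 236.66666667] 3 [ 475.6 -144.4   44. ]
cap [356.5 238. ] 6 [ 471.3 -160.4   44. ]
cap [377.125 240.875] 8 [ 461.5 -224.5   44. ]
capc [ 475.1 -144.8   44. ]
capc [ 472.7 -162.3   44. ]
capc [ 462.3 -223.9   44. ]
stand [ 491.7 -133.7   16. ]
stand [ 475.6 -241.9   16. ]
stand [ 445.1 -236.    16. ]
stand [ 461.2 -130.4   16. ]
```

```bash
python3 - <<'E'
import cv2
a=cv2.imread("pics/top0.png");s=cv2.imread("pics/scene0.png")
cv2.imwrite("pics/zb.png",cv2.resize(a[222:264,215:280],None,fx=12,fy=12,interpolation=cv2.INTER_CUBIC))
cv2.imwrite("pics/zs.png",cv2.resize(s[220:255,245:300],None,fx=14,fy=14,interpolation=cv2.INTER_CUBIC))
E
```

```text
(no output)
```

View pics/zb.png

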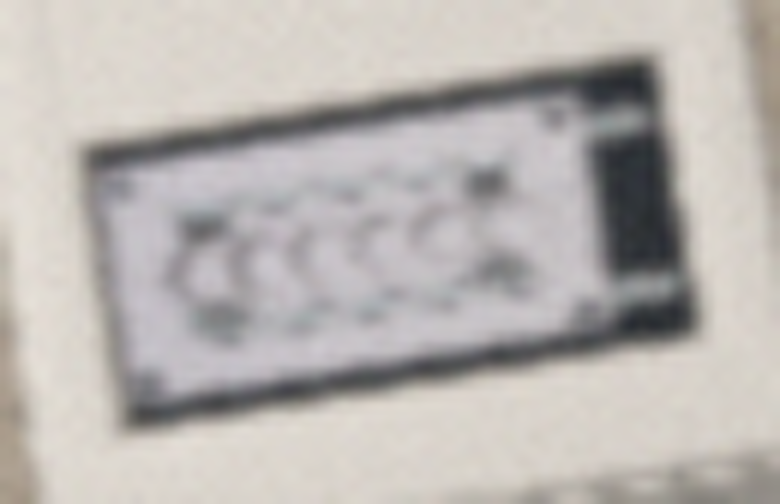

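View pics/zs.png

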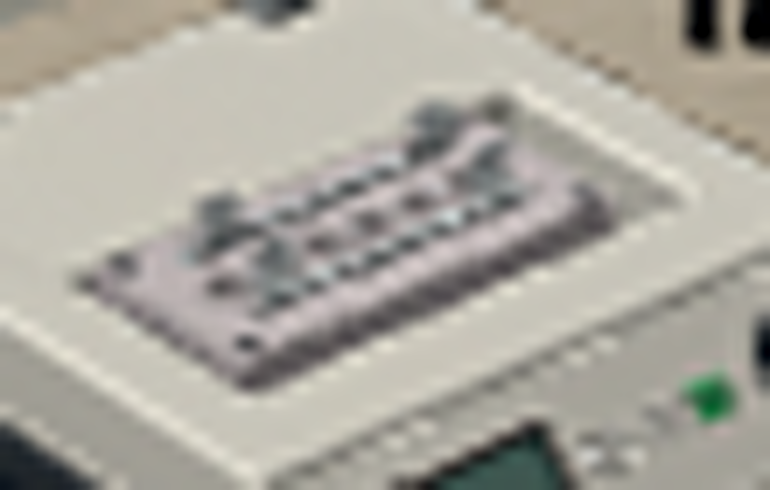

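```bash
python3 - <<'E'
from h import *
img,K,T=cam("top"); im2,K2,T2=cam("scene")
Q=lambda c,z: ray(K,T,(215+(c[0]+.5)/12-.5,222+(c[1]+.5)/12-.5),z)
def rep(n,cs,z):
    p=np.array([Q(c,z) for c in cs])[:,:2]; c=p.mean(0)
    e1=(p[0]-p[1]+p[3]-p[2])/2; e2=(p[0]-p[3]+p[1]-p[2])/2
    print(n,c.round(1),"len y",np.hypot(*e1).round(1),"x",np.hypot(*e2).round(1),"yaw",np.degrees([np.arctan2(-e1[0],e1[1]),np.arctan2(e2[1],e2[0])]).round(2))
rep("block",[(92,165),(582,95),(615,335),(130,405)],66)
rep("screws",[(120,190),(555,118),(590,312),(148,385)],66)
rep("clips",[(205,225),(488,180),(505,272),(225,320)],82)
rep("recess",[(85,150),(655,60),(692,332),(128,428)],62)
Q=lambda c,z: ray(K2,T2,(245+(c[0]+.5)/14-.5,220+(c[1]+.5)/14-.5),z)
rep("scene block",[(80,280),(497,100),(600,210),(248,385)],66)
rep("scene screws",[(122,265),(497,105),(585,190),(247,343)],66)
def tri(a,b):
    A=[]
    for (u,v),k,t in((a,K,T),(b,K2,T2)):
        P=k@t; A+=[u*P[2]-P[0],v*P[2]-P[1]]
    X=np.linalg.svd(np.array(A))[2][-1]; return X[:3]/X[3]
# tab: top crop z_sh (175,85)/5+200,165 ; scene crop cs (183,70)/5.5+(210,170)
print("tab",tri((200+175/5,165+85/5),(210+183/5.5,170+70/5.5)))
E
```

```text
block [462.  188.6] len y 125.5 x 61.8 yaw [7.4  8.02]
screws [461.7 189. ] len y 113.3 x 50.2 yaw [8.62 8.8 ]
clips [461.9 187.3] len y 71.8 x 24.0 yaw [ 8.61 10.79]
recess [463.9 179.8] len y 146.9 x 71.0 yaw [8.55 7.85]
scene block [457.1 191.4] len y 131.3 x 64.0 yaw [10.01  0.91]
scene screws [463.7 185.6] len y 119.9 x 49.5 yaw [8.69 1.72]Traceback (most recent call last):
  File "<stdin>", line 21, in <module>
  File "<stdin>", line 18, in tri
ValueError: matmul: Input operand 1 has a mismatch in its core dimension 0, with gufunc signature (n?,k),(k,m?)->(n?,m?) (size 4 is different from 3)
```

```bash
cat >> h.py <<'E'
from scipy.spatial.transform import Rotation as Ro
def plan(tp,yaw_deg=None,o=None,v=True):
    """print tool-frame shift in m to world pos tp, and turn so that tool z is along +-(cos,sin) yaw"""
    o=o or monitor.get_obs(); R=Ro.from_euler('xyz',o["tcp_rot"]).as_matrix()
    d=R.T@(np.asarray(tp,float)-o["tool_pos"])
    print("t",round(o["time"],2),"pos",o["tool_pos"].round(1),"F",o["contact_force"].round(2),"M",o["moment"].round(2),"w",round(o["grip_width"],1),"q",o["joint_positions"].round(2))
    print("toolx",R[:,0].round(4),"y",R[:,1].round(3),"z",R[:,2].round(3),"zyaw",np.degrees(np.arctan2(R[1,2],R[0,2])).round(2))
    print("shift mm in tool axes now",d.round(1))
    if yaw_deg is not None:
        for k in(0,180):
            y=np.radians(yaw_deg+k); t=R.T@np.array([np.cos(y),np.sin(y),0]); a=np.degrees(np.arctan2(-t[1],t[2]))
            print(" turn",k,a.round(2))
E
python3 -c "
from h import *
plan([468.5,-184.5,150],-9.6)"
```

```text
t 0.25 pos [ 175.5 -494.6  203.4] F [0.75 0.38 0.49] M [ 0.04 -0.02  0.02] w 92.0 q [-1.38  0.34  1.52  0.    1.28 -0.15]
toolx [-1.e-04  7.e-04 -1.e+00] y [0.942 0.334 0.   ] z [ 0.334 -0.942 -0.001] zyaw -70.48
shift mm in tool axes now [  53.6  379.8 -194.3]
 turn 0 -60.88
 turn 180 119.12
```

>>> {"fn": "send_rows", "kwargs": {"commands": [[[0, 0.04, -0.02, 0, 0.0918], [0, 0.04, -0.02, 0, 0.0918], [0, 0.037, -0.02, 0, 0.0918], [0, 0.037, -0.02, 0, 0.0918], [0, 0.037, -0.02, 0, 0.0918], [0, 0.037, -0.02, 0, 0.0918], [0, 0.037, -0.02, 0, 0.0918], [0, 0.037, -0.02, 0, 0.0918], [0, 0.037, -0.02, 0, 0.0918], [0, 0.037, -0.015, 0, 0.0918]]]}}

```text
time: 1.08
tool_pos: [460.5, -190.8, 201.7]
tcp_rot: [-0.974, 1.569, -2.219]
contact_force: [0.1, -0.8, 0.5]
grip_width: 91.8
```

>>> {"fn": "send_rows", "kwargs": {"commands": [[[0, 0, 0, -6.8, 0.0918], [0, 0, 0, -6.8, 0.0918], [0, 0, 0, -6.8, 0.0918], [0, 0, 0, -6.8, 0.0918], [0, 0, 0, -6.8, 0.0918], [0, 0, 0, -6.8, 0.0918], [0, 0, 0, -6.8, 0.0918], [0, 0, 0, -6.8, 0.0918], [0, 0, 0, -6.8, 0.0918]]]}}

```text
time: 1.83
tool_pos: [466.7, -180.7, 200.4]
tcp_rot: [2.331, 1.569, 2.205]
contact_force: [-0.3, 1.7, -0.7]
grip_width: 91.6
```

```bash
python3 -c "
from h import *
plan([468.5,-184.5,150],-9.6)
for n in ('top','scene'):
    i,K,T=cam(n); cv2.imwrite('pics/'+n+'1.png',i)
    print(proj(K,T,[468.5,-184.5,57]))
i=cv2.imread('pics/scene1.png'); cv2.imwrite('pics/s1c.png',cv2.resize(i[150:290,260:420],None,fx=4.5,fy=4.5,interpolation=cv2.INTER_CUBIC))"
```

```text
t 1.83 pos [ 466.7 -180.7  200.4] F [-0.31  1.67 -0.69] M [-0.02 -0.1   0.02] w 91.6 q [-0.52  0.3   1.59  0.    1.25 -0.4 ]
toolx [-0.001   0.0014 -1.    ] y [0.125 0.992 0.001] z [ 0.992 -0.125 -0.001] zyaw -7.19
shift mm in tool axes now [50.4 -3.6  2.3]
 turn 0 2.41
 turn 180 -177.59
[365.12446684 238.68918536]
[349.44937264 211.49764509]
```

View pics/s1c.png

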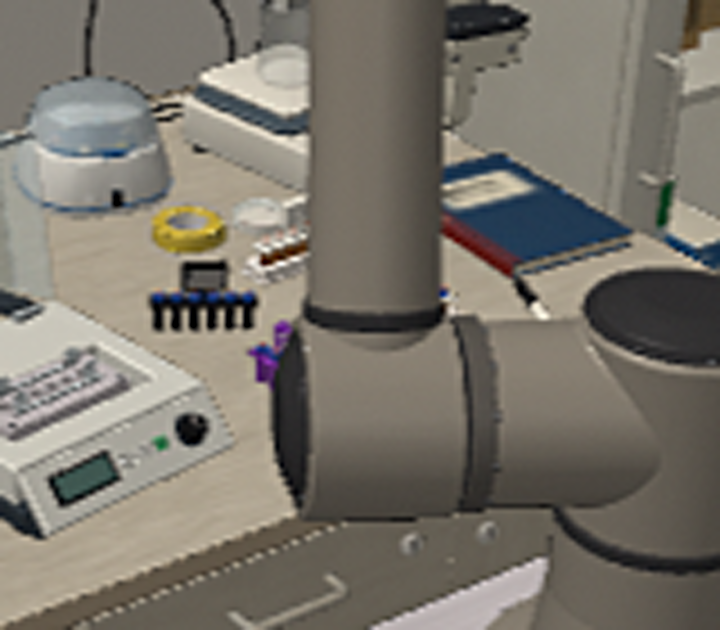

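View pics/top1.png

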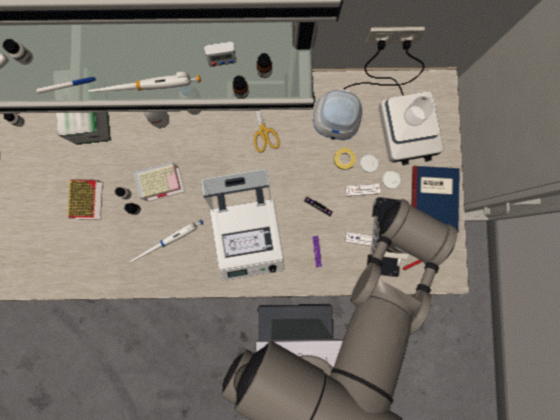

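>>> {"fn": "send_rows", "kwargs": {"commands": [[[0.02, -0.0035, 0.002, 2.4, 0.0918], [0.03, 0, 0, 0, 0.0918], [0, 0, 0, 0, 0.0918], [0, 0, 0, 0, 0.0918]]]}}

```text
time: 2.27
tool_pos: [469.3, -185.2, 150.8]
tcp_rot: [-0.042, 1.568, -0.232]
contact_force: [0.1, -0.3, 1.2]
grip_width: 91.8
```

```bash
python3 -c "
from h import *
plan([468.5,-184.5,46],-9.6)"
```

```text
t 2.27 pos [ 469.3 -185.2  150.8] F [ 0.12 -0.29  1.16] M [ 0.01 -0.08 -0.02] w 91.8 q [-0.53  0.35  1.66  0.    1.12 -0.34]
toolx [ 2.4e-03 -6.0e-04 -1.0e+00] y [ 0.189  0.982 -0.   ] z [ 0.982 -0.189  0.002] zyaw -10.9
shift mm in tool axes now [104.8   0.5  -1.2]
 turn 0 -1.3
 turn 180 178.7
```

>>> {"fn": "send_rows", "kwargs": {"commands": [[[0.025, 0, -0.001, -1.2, 0.0918], [0.025, 0, 0, 0, 0.0918], [0.025, 0, 0, 0, 0.0918], [0.015, 0, 0, 0, 0.0918], [0.01, 0, 0, 0, 0.0918], [0, 0, 0, 0, 0.0918], [0, 0, 0, 0, 0.0918]]]}}

```text
time: 2.85
tool_pos: [474.7, -188.3, 56.8]
tcp_rot: [-0.29, 1.555, -0.473]
contact_force: [0.5, -0.1, 0.6]
grip_width: 91.6
```

```bash
python3 -c "
from h import *
plan([468.5,-184.5,46],-9.6)
i,K,T=cam('top'); cv2.imwrite('pics/t2c.png',cv2.resize(i[170:290,300:420],None,fx=5,fy=5,interpolation=cv2.INTER_CUBIC))"
```

```text
t 2.85 pos [ 474.7 -188.3   56.8] F [ 0.52 -0.07  0.55] M [-0.07 -0.07  0.04] w 91.6 q [-0.53  0.48  1.77  0.    0.88 -0.35]
toolx [ 0.014  -0.0071 -0.9999] y [ 0.181  0.983 -0.004] z [ 0.983 -0.181  0.015] zyaw -10.44
shift mm in tool axes now [10.6  2.6 -6.9]
 turn 0 -0.85
 turn 180 179.15
```

View pics/t2c.png

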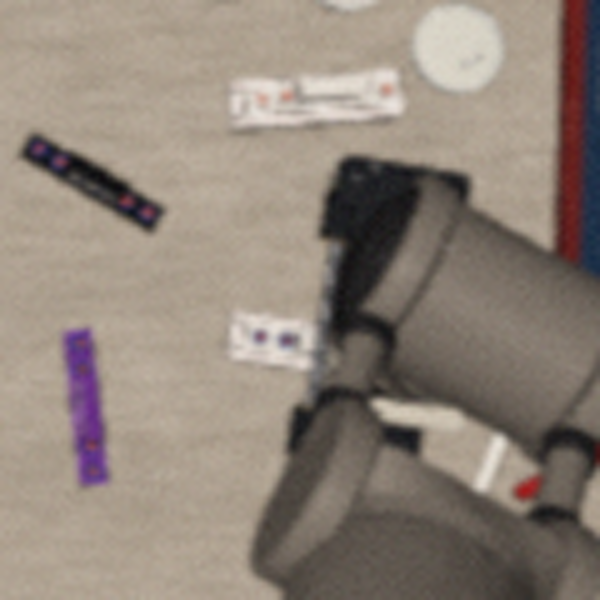

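>>> {"fn": "send_rows", "kwargs": {"commands": [[[0.005, 0.001, -0.004, -0.5, 0.0918], [0.004, 0.001, -0.003, 0, 0.0918], [0.002, 0, 0, 0, 0.0918], [0, 0, 0, 0, 0.0918]]]}}

```text
time: 3.23
tool_pos: [469.9, -186.0, 48.8]
tcp_rot: [-0.317, 1.548, -0.491]
contact_force: [0.7, 0.0, 0.1]
grip_width: 91.7
```

```bash
python3 -c "
from h import *
plan([468.5,-184.5,46],-9.6)"
```

```text
t 3.23 pos [ 469.9 -186.    48.8] F [0.69 0.03 0.13] M [ 0.02 -0.08 -0.01] w 91.7 q [-0.53  0.48  1.8   0.    0.84 -0.36]
toolx [ 0.0202 -0.0108 -0.9997] y [ 0.173  0.985 -0.007] z [ 0.985 -0.173  0.022] zyaw -9.94
shift mm in tool axes now [ 2.7  1.3 -1.8]
 turn 0 -0.35
 turn 180 179.65
```

>>> {"fn": "send_rows", "kwargs": {"commands": [[[0, 0, 0, 0, 0.0918], [0, 0, 0, 0, 0.0918], [0, 0, 0, 0, 0.0918], [0, 0, 0, 0, 0.0918]]]}}

```text
time: 3.57
tool_pos: [470.2, -186.2, 49.5]
tcp_rot: [-0.318, 1.547, -0.492]
contact_force: [-1.1, -0.5, -0.3]
grip_width: 91.8
```

```bash
python3 -c "
from h import *
plan([468.5,-184.5,46],-9.6)"
```

```text
t 3.57 pos [ 470.2 -186.2   49.5] F [-1.06 -0.46 -0.26] M [-0.03 -0.02  0.01] w 91.8 q [-0.53  0.48  1.8   0.    0.84 -0.36]
toolx [ 0.0212 -0.0114 -0.9997] y [ 0.173  0.985 -0.008] z [ 0.985 -0.173  0.023] zyaw -9.96
shift mm in tool axes now [ 3.4  1.4 -2.1]
 turn 0 -0.37
 turn 180 179.63
```

>>> {"fn": "send_rows", "kwargs": {"commands": [[[-0.03, 0, 0, 0, 0.0918], [-0.03, 0, 0, 0, 0.0918], [0, 0, 0, 0, 0.0918], [0, 0, 0, 0, 0.0918]]]}}

```text
time: 3.9
tool_pos: [468.3, -185.2, 110.6]
tcp_rot: [-0.312, 1.55, -0.486]
contact_force: [-0.0, 0.7, 0.6]
grip_width: 91.5
```

```bash
python3 -c "
from h import *
plan([468.5,-184.5,46],-9.6)"
```

```text
t 3.9 pos [ 468.3 -185.2  110.6] F [-0.04  0.69  0.61] M [ 0.01 -0.1  -0.05] w 91.5 q [-0.53  0.39  1.74  0.    1.   -0.36]
toolx [ 0.0182 -0.0096 -0.9998] y [ 0.173  0.985 -0.006] z [ 0.985 -0.173  0.02 ] zyaw -9.97
shift mm in tool axes now [64.5  1.1 -1.2]
 turn 0 -0.38
 turn 180 179.62
```

>>> {"fn": "send_rows", "kwargs": {"commands": [[[-0.012, 0, 0, 0, 0.0918], [-0.012, 0, 0, 0, 0.0918], [-0.012, 0, 0, 0, 0.0918], [-0.012, 0, 0, 0, 0.0918], [-0.012, 0, 0, 0, 0.0918], [-0.012, 0, 0, 0, 0.0918], [-0.012, 0, 0, 0, 0.0918], [-0.012, 0, 0, 0, 0.0918], [-0.012, 0, 0, 0, 0.0918], [0, 0, 0, 0, 0.0918]]]}}

```text
time: 4.73
tool_pos: [463.7, -182.8, 214.7]
tcp_rot: [-0.243, 1.563, -0.417]
contact_force: [-0.6, -0.1, -0.0]
grip_width: 91.7
```

```bash
python3 -c "
from h import *
plan([468.5,-184.5,46],-9.6)"
```

```text
t 4.73 pos [ 463.7 -182.8  214.7] F [-0.63 -0.05 -0.02] M [-0.03 -0.08 -0.05] w 91.7 q [-0.53  0.28  1.58  0.    1.27 -0.36]
toolx [ 0.0074 -0.0033 -1.    ] y [ 0.174  0.985 -0.002] z [ 0.985 -0.174  0.008] zyaw -10.0
shift mm in tool axes now [168.7  -0.6   3.7]
 turn 0 -0.4
 turn 180 179.6
```

>>> {"fn": "send_rows", "kwargs": {"commands": [[[0.04, 0, 0, 0, 0.0918], [0, 0, 0, 0, 0.0918], [0, 0, 0, 0, 0.0918], [0.04, 0, 0, 0, 0.0918], [0, 0, 0, 0, 0.0918], [0, 0, 0, 0, 0.0918]]]}}

```text
time: 5.23
tool_pos: [465.4, -183.6, 134.0]
tcp_rot: [-0.254, 1.562, -0.428]
contact_force: [0.6, 0.1, 0.9]
grip_width: 91.7
```

```bash
python3 -c "
from h import *
plan([468.5,-184.5,46],-9.6)"
```

```text
t 5.23 pos [ 465.4 -183.6  134. ] F [0.62 0.07 0.88] M [-0.03 -0.08 -0.02] w 91.7 q [-0.53  0.36  1.7   0.    1.07 -0.36]
toolx [ 0.0083 -0.0038 -1.    ] y [ 0.174  0.985 -0.002] z [ 0.985 -0.174  0.009] zyaw -10.0
shift mm in tool axes now [88.  -0.1  2.4]
 turn 0 -0.4
 turn 180 179.6
```

>>> {"fn": "send_rows", "kwargs": {"commands": [[[-0.008, 0, 0, 0, 0.0918], [-0.008, 0, 0, 0, 0.0918], [-0.008, 0, 0, 0, 0.0918], [-0.008, 0, 0, 0, 0.0918], [-0.008, 0, 0, 0, 0.0918], [-0.008, 0, 0, 0, 0.0918], [-0.008, 0, 0, 0, 0.0918], [-0.008, 0, 0, 0, 0.0918], [-0.008, 0, 0, 0, 0.0918], [0, 0, 0, 0, 0.0918]]]}}

```text
time: 6.07
tool_pos: [467.8, -185.0, 224.4]
tcp_rot: [-0.316, 1.547, -0.49]
contact_force: [0.5, -0.9, -0.7]
grip_width: 91.9
```

>>> {"fn": "send_rows", "kwargs": {"commands": [[[0.04, 0, 0, 0, 0.0918], [0, 0, 0, 0, 0.0918], [0, 0, 0, 0, 0.0918], [0.04, 0, 0, 0, 0.0918], [0, 0, 0, 0, 0.0918], [0, 0, 0, 0, 0.0918], [0.04, 0, 0, 0, 0.0918], [0, 0, 0, 0, 0.0918], [0, 0, 0, 0, 0.0918]]]}}

```text
time: 6.82
tool_pos: [476.3, -189.7, 114.5]
tcp_rot: [-0.327, 1.534, -0.501]
contact_force: [-0.1, -0.5, 1.0]
grip_width: 92.0
```

```bash
python3 -c "
from h import *
plan([468.5,-184.5,46],-9.6)"
```

```text
t 6.82 pos [ 476.3 -189.7  114.5] F [-0.14 -0.5   1.02] M [ 0.02 -0.08  0.  ] w 92.0 q [-0.53  0.39  1.72  0.    0.99 -0.36]
toolx [ 0.0322 -0.0176 -0.9993] y [ 0.173  0.985 -0.012] z [ 0.984 -0.173  0.035] zyaw -9.96
shift mm in tool axes now [ 68.1   4.5 -11. ]
 turn 0 -0.38
 turn 180 179.62
```

>>> {"fn": "send_rows", "kwargs": {"commands": [[[-0.008, 0, 0, 0, 0.0918]]]}}

```text
time: 6.9
tool_pos: [475.6, -189.3, 123.4]
tcp_rot: [-0.327, 1.536, -0.501]
contact_force: [-0.0, -0.3, -0.9]
grip_width: 91.5
```

>>> {"fn": "send_rows", "kwargs": {"commands": [[[-0.008, 0, 0, 0, 0.0918]]]}}

```text
time: 6.98
tool_pos: [476.3, -189.6, 134.3]
tcp_rot: [-0.328, 1.533, -0.502]
contact_force: [0.9, 0.2, -0.0]
grip_width: 92.0
```

>>> {"fn": "send_rows", "kwargs": {"commands": [[[-0.008, 0, 0, 0, 0.0918]]]}}

```text
time: 7.07
tool_pos: [476.7, -189.8, 145.2]
tcp_rot: [-0.33, 1.531, -0.504]
contact_force: [0.8, 0.1, 0.7]
grip_width: 92.3
```

>>> {"fn": "send_rows", "kwargs": {"commands": [[[-0.008, 0, 0, 0, 0.0918]]]}}

```text
time: 7.15
tool_pos: [477.1, -190.1, 156.1]
tcp_rot: [-0.332, 1.527, -0.506]
contact_force: [0.6, 0.7, 0.2]
grip_width: 92.2
```

>>> {"fn": "send_rows", "kwargs": {"commands": [[[0, 0, 0, 0, 0.0918]]]}}

```text
time: 7.23
tool_pos: [478.4, -190.8, 159.6]
tcp_rot: [-0.334, 1.522, -0.508]
contact_force: [0.1, -0.0, 0.5]
grip_width: 91.9
```

>>> {"fn": "send_rows", "kwargs": {"commands": [[[0, 0, 0, 0, 0.0918]]]}}

```text
time: 7.32
tool_pos: [478.9, -191.0, 161.2]
tcp_rot: [-0.335, 1.519, -0.509]
contact_force: [0.2, 0.4, -0.0]
grip_width: 92.5
```

>>> {"fn": "send_rows", "kwargs": {"commands": [[[0, 0, 0, 0, 0.0918]]]}}

```text
time: 7.4
tool_pos: [479.2, -191.2, 162.2]
tcp_rot: [-0.335, 1.518, -0.509]
contact_force: [-0.1, 0.2, 0.6]
grip_width: 91.9
```

>>> {"fn": "send_rows", "kwargs": {"commands": [[[0, 0, 0, 0, 0.0918]]]}}

```text
time: 7.48
tool_pos: [479.1, -191.2, 162.3]
tcp_rot: [-0.335, 1.517, -0.509]
contact_force: [-0.1, 0.6, -0.3]
grip_width: 91.8
```

```bash
python3 -c "
from h import *
plan([468.5,-184.5,46],-9.6);plan([468.5,-184.5,46]);plan([468.5,-184.5,46])"
```

```text
t 7.48 pos [ 479.1 -191.2  162.3] F [-0.13  0.57 -0.31] M [-0.05 -0.05  0.  ] w 91.8 q [-0.53  0.33  1.66  0.    1.09 -0.36]
toolx [ 0.0466 -0.026  -0.9986] y [ 0.173  0.985 -0.018] z [ 0.984 -0.172  0.05 ] zyaw -9.93
shift mm in tool axes now [115.5   6.8 -17.5]
 turn 0 -0.38
 turn 180 179.62
t 7.48 pos [ 479.1 -191.2  162.3] F [-0.13  0.57 -0.31] M [-0.05 -0.05  0.  ] w 91.8 q [-0.53  0.33  1.66  0.    1.09 -0.36]
toolx [ 0.0466 -0.026  -0.9986] y [ 0.173  0.985 -0.018] z [ 0.984 -0.172  0.05 ] zyaw -9.93
shift mm in tool axes now [115.5   6.8 -17.5]
t 7.48 pos [ 479.1 -191.2  162.3] F [-0.13  0.57 -0.31] M [-0.05 -0.05  0.  ] w 91.8 q [-0.53  0.33  1.66  0.    1.09 -0.36]
toolx [ 0.0466 -0.026  -0.9986] y [ 0.173  0.985 -0.018] z [ 0.984 -0.172  0.05 ] zyaw -9.93
shift mm in tool axes now [115.5   6.8 -17.5]
```

>>> {"fn": "send_rows", "kwargs": {"commands": [[[0.008, 0, 0, 0, 0.0918], [0.008, 0, 0, 0, 0.0918], [0.008, 0, 0, 0, 0.0918], [0.008, 0, 0, 0, 0.0918]]]}}

```text
time: 7.82
tool_pos: [480.6, -192.0, 127.6]
tcp_rot: [-0.336, 1.517, -0.509]
contact_force: [0.3, -0.1, -0.5]
grip_width: 92.1
```

>>> {"fn": "send_rows", "kwargs": {"commands": [[[0.008, 0, 0, 0, 0.0918], [0.008, 0, 0, 0, 0.0918]]]}}

```text
time: 7.98
tool_pos: [480.7, -192.0, 108.5]
tcp_rot: [-0.334, 1.52, -0.508]
contact_force: [-0.3, 0.0, -0.4]
grip_width: 92.0
```

>>> {"fn": "send_rows", "kwargs": {"commands": [[[0, 0, 0, 0, 0.0918], [0, 0, 0, 0, 0.0918], [0, 0, 0, 0, 0.0918]]]}}

```text
time: 8.23
tool_pos: [479.2, -191.2, 105.0]
tcp_rot: [-0.332, 1.526, -0.505]
contact_force: [0.1, 0.4, 0.1]
grip_width: 92.2
```

>>> {"fn": "send_rows", "kwargs": {"commands": [[[0, 0, -0.008, 0, 0.0918], [0, 0, -0.008, 0, 0.0918], [0, 0, 0, 0, 0.0918], [0, 0, 0, 0, 0.0918]]]}}

```text
time: 8.57
tool_pos: [462.1, -188.3, 105.2]
tcp_rot: [-0.335, 1.524, -0.509]
contact_force: [0.1, 0.7, 0.4]
grip_width: 91.9
```

>>> {"fn": "send_rows", "kwargs": {"commands": [[[-0.04, 0, 0, 0, 0.0918], [-0.04, 0, 0, 0, 0.0918], [-0.04, 0, 0, 0, 0.0918], [0, 0, 0, 0, 0.0918], [0, 0, 0, 0, 0.0918], [0, 0, 0, 0, 0.0918]]]}}

```text
time: 9.07
tool_pos: [456.2, -185.5, 231.4]
tcp_rot: [-0.334, 1.523, -0.508]
contact_force: [-0.5, 0.4, -0.2]
grip_width: 92.2
```

>>> {"fn": "send_rows", "kwargs": {"commands": [[[0.008, 0, 0, 0, 0.0918], [0.008, 0, 0, 0, 0.0918], [0.008, 0, 0, 0, 0.0918], [0.008, 0, 0, 0, 0.0918], [0.008, 0, 0, 0, 0.0918], [0.008, 0, 0, 0, 0.0918], [0.008, 0, 0, 0, 0.0918], [0.008, 0, 0, 0, 0.0918]]]}}

```text
time: 9.73
tool_pos: [456.3, -185.5, 155.6]
tcp_rot: [-0.324, 1.533, -0.499]
contact_force: [0.1, -0.7, 0.0]
grip_width: 91.8
```

>>> {"fn": "send_rows", "kwargs": {"commands": [[[0, 0, 0, 0, 0.0918], [0, 0, 0, 0, 0.0918], [0, 0, 0, 0, 0.0918]]]}}

```text
time: 9.98
tool_pos: [455.3, -184.9, 152.8]
tcp_rot: [-0.317, 1.538, -0.492]
contact_force: [0.7, -0.5, 0.7]
grip_width: 92.0
```

```bash
python3 -c "
from h import *
plan([468.5,-184.5,46],-9.6)"
```

```text
t 9.98 pos [ 455.3 -184.9  152.8] F [ 0.68 -0.54  0.72] M [-0.08 -0.06  0.  ] w 92.0 q [-0.54  0.31  1.72  0.    1.07 -0.37]
toolx [ 0.0293 -0.0157 -0.9994] y [ 0.174  0.985 -0.01 ] z [ 0.984 -0.174  0.032] zyaw -10.01
shift mm in tool axes now [107.1   3.8   9.6]
 turn 0 -0.43
 turn 180 179.57
```

>>> {"fn": "send_rows", "kwargs": {"commands": [[[-0.04, 0, 0.003, 0, 0.0918], [-0.04, 0, 0.003, 0, 0.0918], [0, 0, 0, 0, 0.0918], [0, 0, 0, 0, 0.0918], [0, 0, 0, 0, 0.0918]]]}}

```text
time: 10.4
tool_pos: [459.2, -184.8, 237.4]
tcp_rot: [-0.319, 1.536, -0.494]
contact_force: [-0.1, 0.4, -0.1]
grip_width: 91.6
```

>>> {"fn": "send_rows", "kwargs": {"commands": [[[0.008, 0, 0, 0, 0.0918], [0.008, 0, 0, 0, 0.0918], [0.008, 0, 0, 0, 0.0918], [0.008, 0, 0, 0, 0.0918], [0.008, 0, 0, 0, 0.0918], [0.008, 0, 0, 0, 0.0918], [0.008, 0, 0, 0, 0.0918], [0.008, 0, 0, 0, 0.0918], [0.008, 0, 0, 0, 0.0918], [0.008, 0, 0, 0, 0.0918]]]}}

```text
time: 11.23
tool_pos: [459.2, -184.9, 145.0]
tcp_rot: [-0.308, 1.543, -0.483]
contact_force: [0.4, -0.3, -0.2]
grip_width: 91.8
```

```bash
python3 -c "
from h import *
plan([468.5,-184.5,46],-9.6)"
```

```text
t 11.23 pos [ 459.2 -184.9  145. ] F [ 0.35 -0.33 -0.18] M [ 0.02 -0.03  0.02] w 91.8 q [-0.54  0.33  1.72  0.    1.07 -0.36]
toolx [ 0.0243 -0.0128 -0.9996] y [ 0.174  0.985 -0.008] z [ 0.984 -0.174  0.026] zyaw -10.03
shift mm in tool axes now [99.2  2.8  6.4]
 turn 0 -0.44
 turn 180 179.56
```

>>> {"fn": "send_rows", "kwargs": {"commands": [[[0.008, 0, 0, 0, 0.0918], [0.008, 0, 0, 0, 0.0918], [0.008, 0, 0, 0, 0.0918], [0.008, 0, 0, 0, 0.0918], [0.008, 0, 0, 0, 0.0918], [0.008, 0, 0, 0, 0.0918], [0.008, 0, 0, 0, 0.0918], [0, 0, 0, 0, 0.0918], [0, 0, 0, 0, 0.0918], [0, 0, 0, 0, 0.0918]]]}}

```text
time: 12.07
tool_pos: [460.1, -185.3, 80.8]
tcp_rot: [-0.303, 1.546, -0.478]
contact_force: [-0.5, -0.7, -0.3]
grip_width: 91.9
```

```bash
python3 -c "
from h import *
plan([468.5,-184.5,46],-9.6)"
```

```text
t 12.07 pos [ 460.1 -185.3   80.8] F [-0.46 -0.74 -0.32] M [-0.06 -0.1  -0.04] w 91.9 q [-0.54  0.42  1.79  0.    0.91 -0.36]
toolx [ 0.0218 -0.0113 -0.9997] y [ 0.174  0.985 -0.007] z [ 0.984 -0.174  0.023] zyaw -10.03
shift mm in tool axes now [34.9  2.5  7.4]
 turn 0 -0.44
 turn 180 179.56
```

>>> {"fn": "send_rows", "kwargs": {"commands": [[[0.009, 0.001, 0.003, -0.4, 0.0918], [0.009, 0.001, 0.003, 0, 0.0918], [0.007, 0, 0, 0, 0.0918], [0, 0, 0, 0, 0.0918], [0, 0, 0, 0, 0.0918], [0, 0, 0, 0, 0.0918]]]}}

```text
time: 12.57
tool_pos: [468.4, -184.8, 53.9]
tcp_rot: [-0.312, 1.544, -0.479]
contact_force: [-0.7, 0.5, 0.9]
grip_width: 91.7
```

```bash
python3 -c "
from h import *
plan([468.5,-184.5,46],-9.6)"
```

```text
t 12.57 pos [ 468.4 -184.8   53.9] F [-0.73  0.48  0.94] M [-0.05 -0.02  0.  ] w 91.7 q [-0.53  0.47  1.8   0.    0.84 -0.36]
toolx [ 0.0236 -0.0123 -0.9996] y [ 0.166  0.986 -0.008] z [ 0.986 -0.166  0.025] zyaw -9.57
shift mm in tool axes now [ 7.9  0.4 -0.2]
 turn 0 0.02
 turn 180 -179.98
```

>>> {"fn": "send_rows", "kwargs": {"commands": [[[0.007, 0, 0, 0, 0.0918], [0, 0, 0, 0, 0.04], [0, 0, 0, 0, 0.03], [0, 0, 0, 0, 0.02], [0, 0, 0, 0, 0.02], [0, 0, 0, 0, 0.02], [0, 0, 0, 0, 0.02]]]}}

```text
time: 13.15
tool_pos: [468.9, -185.2, 46.9]
tcp_rot: [-0.316, 1.543, -0.483]
contact_force: [-0.1, -0.0, 0.1]
grip_width: 56.1
```

```bash
python3 -c "
from h import *
plan([468.5,-184.5,46],-9.6)"
```

```text
t 13.15 pos [ 468.9 -185.2   46.9] F [-0.08 -0.05  0.13] M [ 0.   -0.05 -0.  ] w 56.1 q [-0.53  0.48  1.81  0.    0.83 -0.36]
toolx [ 0.0248 -0.013  -0.9996] y [ 0.167  0.986 -0.009] z [ 0.986 -0.166  0.027] zyaw -9.58
shift mm in tool axes now [ 0.9  0.7 -0.6]
 turn 0 0.01
 turn 180 -179.99
```

>>> {"fn": "send_rows", "kwargs": {"commands": [[[0, 0, 0, 0, 0.01], [0, 0, 0, 0, 0.01], [0, 0, 0, 0, 0.01], [0, 0, 0, 0, 0.01], [0, 0, 0, 0, 0.005], [0, 0, 0, 0, 0.002], [0, 0, 0, 0, 0], [0, 0, 0, 0, 0], [0, 0, 0, 0, 0], [0, 0, 0, 0, 0]]]}}

```text
time: 13.98
tool_pos: [469.6, -185.6, 47.9]
tcp_rot: [-0.316, 1.541, -0.483]
contact_force: [-0.0, 0.6, 0.8]
grip_width: 0.3
```

```bash
python3 -c "
from h import *
plan([468.5,-184.5,46],-9.6)"
```

```text
t 13.98 pos [ 469.6 -185.6   47.9] F [-0.02  0.57  0.8 ] M [ 0.   -0.06  0.01] w 0.3 q [-0.53  0.48  1.81  0.    0.83 -0.36]
toolx [ 0.0267 -0.014  -0.9995] y [ 0.167  0.986 -0.009] z [ 0.986 -0.166  0.029] zyaw -9.58
shift mm in tool axes now [ 1.8  0.9 -1.3]
 turn 0 0.01
 turn 180 -179.99
```

```bash
python3 -c "
from h import *
i,K,T=cam('top'); cv2.imwrite('pics/t3c.png',cv2.resize(i[190:280,320:420],None,fx=6,fy=6,interpolation=cv2.INTER_CUBIC))
i,K,T=cam('scene'); cv2.imwrite('pics/s3c.png',cv2.resize(i[150:270,260:400],None,fx=5,fy=5,interpolation=cv2.INTER_CUBIC))"
```

```text
(no output)
```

View pics/t3c.png

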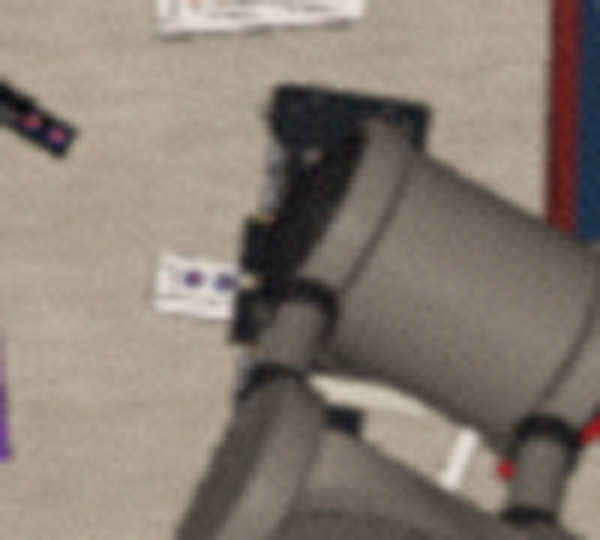

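View pics/s3c.png

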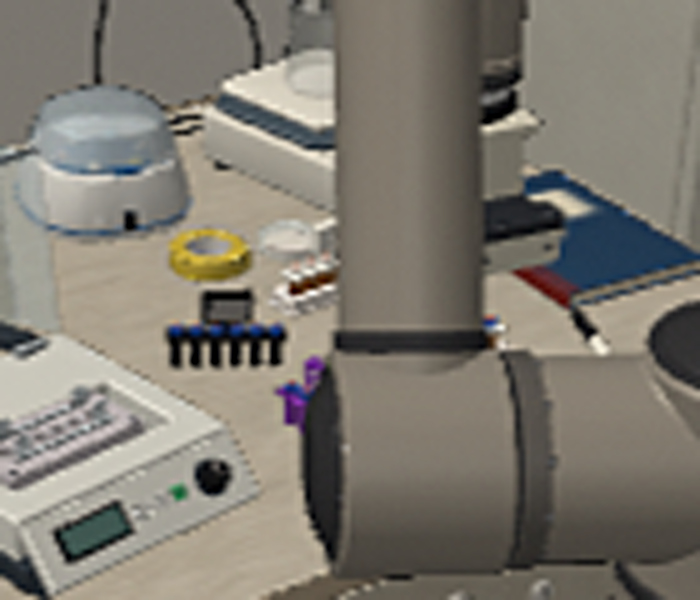

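>>> {"fn": "send_rows", "kwargs": {"commands": [[[-0.04, 0, 0, 0, 0], [0, 0, 0, 0, 0], [-0.04, 0, 0, 0, 0], [0, 0, 0, 0, 0], [0, 0, 0, 0, 0]]]}}

```text
time: 14.5
tool_pos: [466.4, -184.0, 124.4]
tcp_rot: [-0.312, 1.547, -0.479]
contact_force: [-0.6, -0.5, 0.0]
grip_width: 0.5
```

```bash
python3 -c "
from h import *
plan([468.5,-184.5,46],-9.6)
i,K,T=cam('top'); cv2.imwrite('pics/t4c.png',cv2.resize(i[190:280,320:420],None,fx=6,fy=6,interpolation=cv2.INTER_CUBIC))
i,K,T=cam('scene'); cv2.imwrite('pics/s4c.png',cv2.resize(i[150:270,260:400],None,fx=5,fy=5,interpolation=cv2.INTER_CUBIC))"
```

```text
t 14.5 pos [ 466.4 -184.   124.4] F [-0.58 -0.54  0.01] M [-0.   -0.1  -0.02] w 0.5 q [-0.53  0.37  1.73  0.    1.02 -0.36]
toolx [ 0.0211 -0.011  -0.9997] y [ 0.167  0.986 -0.007] z [ 0.986 -0.166  0.023] zyaw -9.58
shift mm in tool axes now [78.4  0.4  0.4]
 turn 0 0.01
 turn 180 -179.99
```

View pics/t4c.png

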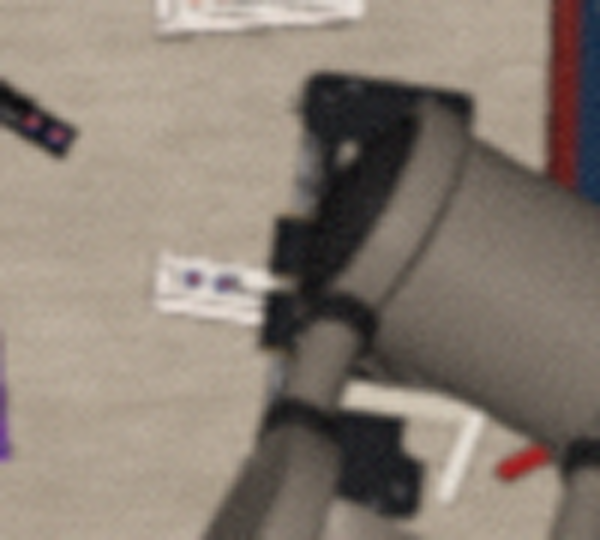

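View pics/s4c.png

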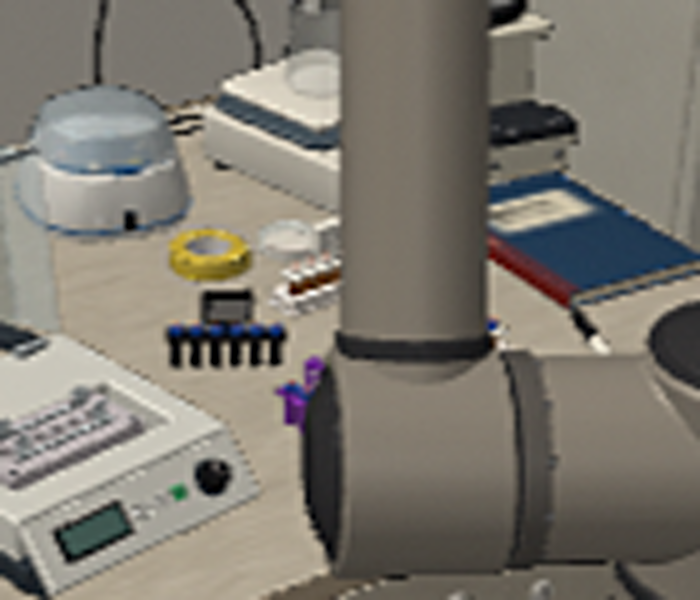

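```bash
python3 -c "
from h import *
i,K,T=cam('top')
for z in (124.4,143,170,190): 
  p=proj(K,T,[466.4,-184,z]); print(z,p,(p-[320,190])*6)
for p in ([468.5,-184.5,70],[472,-163.5,70],[465,-205,70],[468.5,-184.5,44]): q=proj(K,T,p); print(p,q,(q-[335,222])*13)
"
python3 -c "
import cv2
a=cv2.imread('pics/top0.png')
cv2.imwrite('pics/zz.png',cv2.resize(a[226:254,340:388],None,fx=16,fy=16,interpolation=cv2.INTER_LANCZOS4))"
```

```text
124.4 [369.89202986 238.85117705] [299.35217916 293.10706228]
143 [371.34058517 238.69735739] [308.04351099 292.18414436]
170 [373.52254025 238.46565925] [321.13524149 290.79395551]
190 [375.20261405 238.28725504] [331.2156843  289.72353024]
[468.5, -184.5, 70] [366.03307841 238.58607319] [403.43001928 215.61895144]
[472, -163.5, 70] [359.13890009 237.53095338] [313.80570122 201.90239399]
[465, -205, 70] [372.76609262 239.64368874] [490.9592041  229.36795363]
[468.5, -184.5, 44] [364.2335293  238.79029182] [380.03588096 218.27379366]
```

View pics/zz.png

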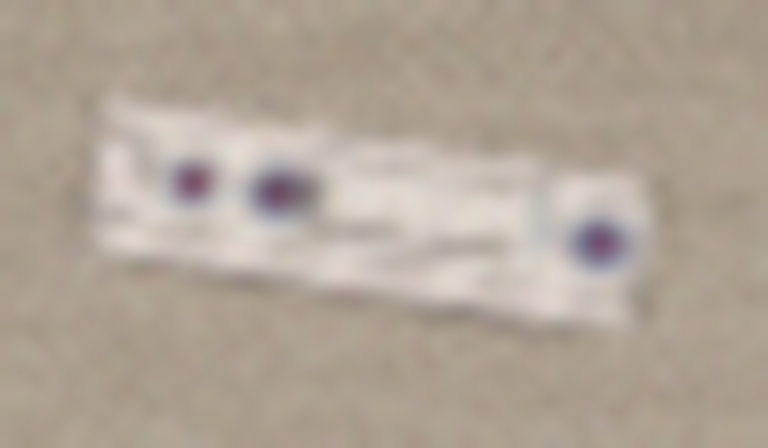

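```bash
python3 - <<'E'
from h import *
def caps(img):
    sub=img[222:258,335:392].astype(int)
    mb=((sub[...,0]-sub[...,1]>8)).astype(np.uint8)
    n,l,st,ce=cv2.connectedComponentsWithStats(mb)
    return [(( ce[i]+[335,222]).round(2),st[i,4]) for i in range(1,n) if st[i,4]>=3]
print(caps(cv2.imread("pics/top0.png")));print(caps(cv2.imread("pics/top1.png")))
i,K,T=cam('top'); print(caps(i)); cv2.imwrite('pics/top4.png',i)
a=np.hstack([cv2.imread("pics/top0.png")[226:254,340:388],i[226:254,340:388]])
cv2.imwrite('pics/cmp.png',cv2.resize(a,None,fx=8,fy=8,interpolation=cv2.INTER_CUBIC))
s=cv2.imread("pics/scene0.png"); i,K,T=cam('scene'); print(proj(K,T,[175,-494,203]))
cv2.imwrite('pics/tip.png',cv2.resize(s[130:210,430:530],None,fx=6,fy=6,interpolation=cv2.INTER_CUBIC))
E
```

```text
[(array([351.5, 237. ]), np.int32(6)), (array([356.88, 237.88]), np.int32(8)), (array([377., 241.]), np.int32(9))]
[(array([351.5, 237. ]), np.int32(6)), (array([356.71, 237.86]), np.int32(7))]
[(array([351.29, 238.  ]), np.int32(7)), (array([356.29, 238.86]), np.int32(7))]
[469.34751683 186.79627026]
```

View pics/cmp.png

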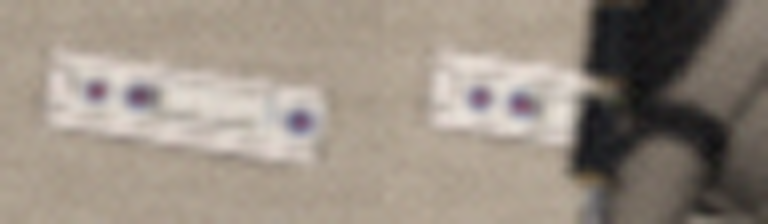

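View pics/tip.png

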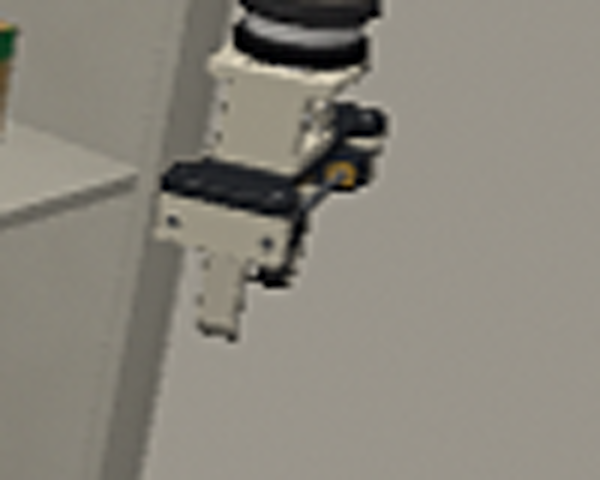

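>>> {"fn": "send_rows", "kwargs": {"commands": [[[-0.02, -0.04, 0, 0, 0.0918], [0, -0.04, 0, 0, 0.0918], [0, -0.04, 0, 0, 0.0918], [0, -0.03, 0, 0, 0.0918], [0, 0, 0, 0, 0.0918], [0, 0, 0, 0, 0.0918], [0, 0, 0, 0, 0.0918]]]}}

```text
time: 15.33
tool_pos: [438.7, -332.3, 138.9]
tcp_rot: [-0.168, 1.556, -0.331]
contact_force: [-0.2, 0.5, 0.3]
grip_width: 42.4
```

```bash
python3 - <<'E'
from h import *
plan([468.5,-184.5,150],-9.6)
i,K,T=cam('top'); cv2.imwrite('pics/top5.png',i)
a=np.vstack([cv2.imread("pics/top0.png")[226:254,340:388],i[226:254,340:388]])
cv2.imwrite('pics/cmp5.png',cv2.resize(a,None,fx=10,fy=10,interpolation=cv2.INTER_CUBIC))
i,K,T=cam('scene'); cv2.imwrite('pics/s5.png',cv2.resize(i[150:270,260:400],None,fx=5,fy=5,interpolation=cv2.INTER_CUBIC))
E
```

```text
t 15.33 pos [ 438.7 -332.3  138.9] F [-0.25  0.49  0.31] M [ 0.   -0.08  0.06] w 42.4 q [-0.79  0.44  1.56  0.01  1.13 -0.63]
toolx [ 0.0135 -0.0046 -0.9999] y [ 0.163  0.987 -0.002] z [ 0.987 -0.163  0.014] zyaw -9.36
shift mm in tool axes now [-11.4 150.7   5.5]
 turn 0 0.24
 turn 180 -179.76
```

View pics/cmp5.png

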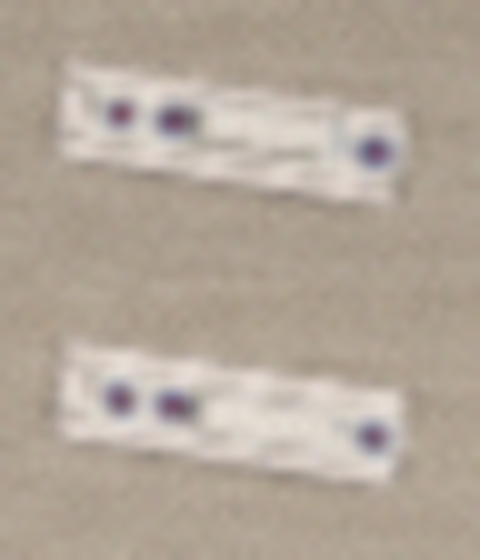

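View pics/s5.png

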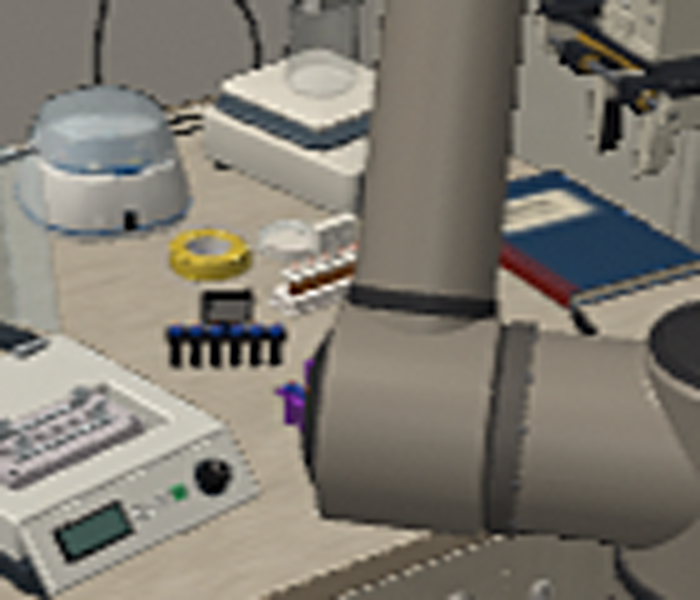

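```bash
python3 - <<'E'
from h import *
o=monitor.get_obs(); R=Ro.from_euler('xyz',o["tcp_rot"]).as_matrix()
i,K,T=cam('scene'); a=i[130:200,360:420].copy()
cv2.imwrite('pics/s6.png',cv2.resize(a,None,fx=10,fy=10,interpolation=cv2.INTER_CUBIC))
w=o["grip_width"]/2
for s in(-w-19,-w,0,w,w+19):
    p=proj(K,T,o["tool_pos"]+R[:,2]*s); print(s,((p-[360,130]+.5)*10).round(0))
print(((proj(K,T,[468.5,-184.5,57])-[360,130])*10))
E
```

```text
-44.114646422693326 [312. 620.]
-25.11464642269333 [284. 601.]
0 [247. 575.]
25.11464642269333 [212. 550.]
44.114646422693326 [185. 532.]
[-105.50627356  814.97645093]
```

View pics/s6.png

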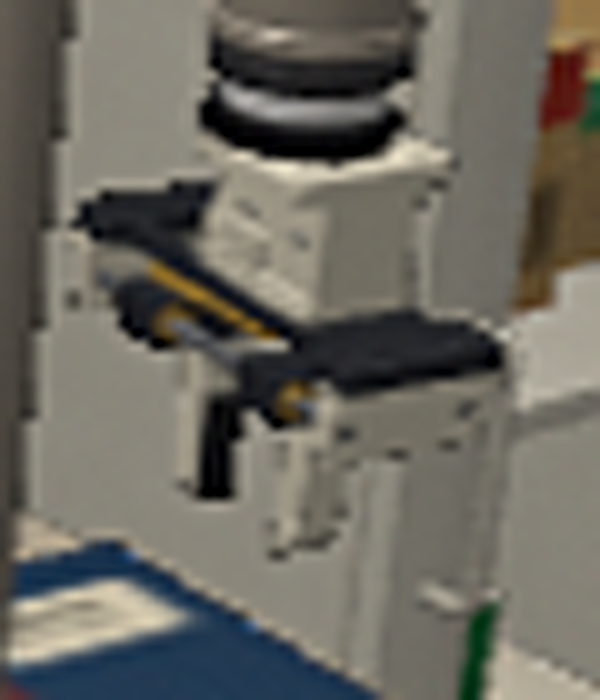

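>>> {"fn": "send_rows", "kwargs": {"commands": [[[0, 0.038, 0.001, -0.2, 0.0918], [0, 0.038, 0.001, 0, 0.0918], [0, 0.038, 0.001, 0, 0.0918], [0, 0.03, 0, 0, 0.0918], [0, 0, 0, 0, 0.0918], [0, 0, 0, 0, 0.0918], [0, 0, 0, 0, 0.0918]]]}}

```text
time: 16.07
tool_pos: [466.0, -177.9, 139.1]
tcp_rot: [-0.167, 1.555, -0.317]
contact_force: [0.0, -0.1, -0.5]
grip_width: 91.5
```

```bash
python3 - <<'E'
from h import *
plan([466.5,-184.5,36],-9.6)
E
```

```text
t 16.07 pos [ 466.  -177.9  139.1] F [ 0.05 -0.1  -0.45] M [-0.02 -0.09 -0.04] w 91.5 q [-0.52  0.35  1.71  0.    1.07 -0.37]
toolx [ 0.015  -0.0049 -0.9999] y [ 0.149  0.989 -0.003] z [ 0.989 -0.149  0.016] zyaw -8.6
shift mm in tool axes now [ 1.032e+02 -6.200e+00 -1.000e-01]
 turn 0 1.0
 turn 180 -179.0
```

>>> {"fn": "send_rows", "kwargs": {"commands": [[[0.008, -0.003, 0, 0.8, 0.0918], [0.008, -0.002, 0, 0, 0.0918], [0.008, 0, 0, 0, 0.0918], [0.008, 0, 0, 0, 0.0918], [0.008, 0, 0, 0, 0.0918], [0.008, 0, 0, 0, 0.0918], [0.008, 0, 0, 0, 0.0918], [0.008, 0, 0, 0, 0.0918], [0, 0, 0, 0, 0.0918], [0, 0, 0, 0, 0.0918]]]}}

```text
time: 16.9
tool_pos: [464.5, -187.6, 66.1]
tcp_rot: [-0.154, 1.558, -0.325]
contact_force: [-0.4, 0.2, 0.9]
grip_width: 91.7
```

```bash
python3 - <<'E'
from h import *
plan([466.5,-184.5,36],-9.6)
E
```

```text
t 16.9 pos [ 464.5 -187.6   66.1] F [-0.37  0.16  0.9 ] M [-0.04 -0.1  -0.  ] w 91.7 q [-0.54  0.45  1.79  0.    0.89 -0.37]
toolx [ 0.012  -0.004  -0.9999] y [ 0.17   0.985 -0.002] z [ 0.985 -0.17   0.012] zyaw -9.81
shift mm in tool axes now [30.1  3.4  1.1]
 turn 0 -0.21
 turn 180 179.79
```

>>> {"fn": "send_rows", "kwargs": {"commands": [[[0.008, 0.0015, 0.0005, 0, 0.0918], [0.008, 0.001, 0, 0, 0.07], [0.008, 0, 0, 0, 0.05], [0.001, 0, 0, 0, 0.04], [0, 0, 0, 0, 0.03], [0, 0, 0, 0, 0.025], [0, 0, 0, 0, 0.025]]]}}

```text
time: 17.48
tool_pos: [466.5, -185.0, 38.9]
tcp_rot: [-0.172, 1.557, -0.343]
contact_force: [-0.1, 0.2, 0.5]
grip_width: 56.7
```

```bash
python3 - <<'E'
from h import *
plan([466.5,-184.5,36],-9.6)
E
```

```text
t 17.48 pos [ 466.5 -185.    38.9] F [-0.15  0.18  0.52] M [-0.01 -0.1  -0.02] w 56.7 q [-0.53  0.49  1.81  0.    0.82 -0.36]
toolx [ 0.0132 -0.0047 -0.9999] y [ 0.17   0.986 -0.002] z [ 0.985 -0.17   0.014] zyaw -9.76
shift mm in tool axes now [ 2.9  0.5 -0.1]
 turn 0 -0.17
 turn 180 179.83
```

>>> {"fn": "send_rows", "kwargs": {"commands": [[[0.003, 0, 0, 0, 0.01], [0, 0, 0, 0, 0.0], [0, 0, 0, 0, 0.0], [0, 0, 0, 0, 0.0], [0, 0, 0, 0, 0.0], [0, 0, 0, 0, 0.0]]]}}

```text
time: 17.98
tool_pos: [467.3, -185.5, 36.7]
tcp_rot: [-0.2, 1.554, -0.371]
contact_force: [-0.1, -0.1, -0.7]
grip_width: 16.1
```

>>> {"fn": "send_rows", "kwargs": {"commands": [[[0, 0, 0, 0, 0.0]]]}}

```text
time: 18.07
tool_pos: [467.3, -185.5, 36.8]
tcp_rot: [-0.202, 1.554, -0.372]
contact_force: [0.2, 0.2, -0.7]
grip_width: 11.3
```

>>> {"fn": "send_rows", "kwargs": {"commands": [[[0, 0, 0, 0, 0.0], [0, 0, 0, 0, 0]]]}}

```text
time: 18.23
tool_pos: [467.3, -185.5, 36.8]
tcp_rot: [-0.201, 1.554, -0.372]
contact_force: [0.0, -0.4, -0.7]
grip_width: 11.3
```

```bash
python3 - <<'E'
from h import *
plan([466.5,-184.5,36],-9.6)
E
```

```text
t 18.23 pos [ 467.3 -185.5   36.8] F [ 0.01 -0.43 -0.7 ] M [-0.05 -0.13  0.01] w 11.3 q [-0.53  0.5   1.81  0.    0.82 -0.36]
toolx [ 0.0154 -0.006  -0.9999] y [ 0.17   0.985 -0.003] z [ 0.985 -0.17   0.016] zyaw -9.77
shift mm in tool axes now [ 0.8  0.8 -1. ]
 turn 0 -0.17
 turn 180 179.83
```

>>> {"fn": "send_rows", "kwargs": {"commands": [[[-0.01, 0, 0, 0, 0], [-0.04, 0, 0, 0, 0], [-0.04, 0, 0, 0, 0], [-0.03, 0, 0, 0, 0], [0, 0, 0, 0, 0], [0, 0, 0, 0, 0], [0, 0, 0, 0, 0]]]}}

```text
time: 18.82
tool_pos: [464.1, -184.0, 164.0]
tcp_rot: [-0.167, 1.557, -0.338]
contact_force: [-0.0, 1.0, -0.3]
grip_width: 11.9
```

```bash
python3 - <<'E'
from h import *
plan([462,188.5,160],8.4)
i,K,T=cam('top'); cv2.imwrite('pics/top6.png',cv2.resize(i[170:290,300:430],None,fx=6,fy=5,interpolation=cv2.INTER_CUBIC))
E
```

```text
t 18.82 pos [ 464.1 -184.   164. ] F [-0.02  0.99 -0.34] M [-0.05 -0.05 -0.01] w 11.9 q [-0.53  0.32  1.67  0.    1.14 -0.36]
toolx [ 0.0129 -0.0045 -0.9999] y [ 0.17   0.985 -0.002] z [ 0.985 -0.17   0.014] zyaw -9.77
shift mm in tool axes now [  2.3 366.7 -65.3]
 turn 0 -18.18
 turn 180 161.82
```

View pics/top6.png

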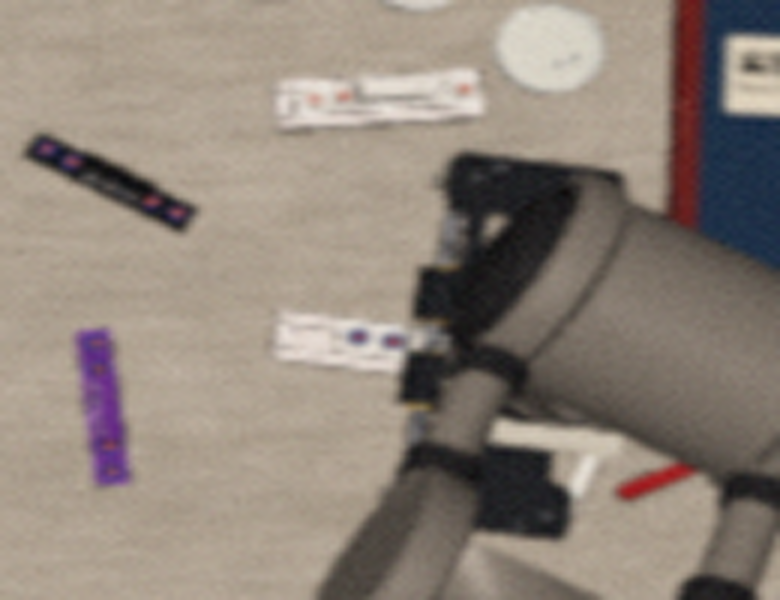

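>>> {"fn": "send_rows", "kwargs": {"commands": [[[0, 0, 0, -6, 0], [0, 0, 0, -6, 0], [0, 0, 0, -4.5, 0], [0, 0, 0, 0, 0], [0, 0, 0, 0, 0]]]}}

```text
time: 19.28
tool_pos: [460.1, -181.7, 157.1]
tcp_rot: [1.351, 1.568, 1.479]
contact_force: [0.1, -0.4, -1.0]
grip_width: 11.5
```

```bash
python3 - <<'E'
from h import *
plan([462,188.5,160],8.4)
E
```

```text
t 19.28 pos [ 460.1 -181.7  157.1] F [ 0.1  -0.35 -0.97] M [ 0.02 -0.09  0.01] w 11.5 q [-0.53  0.33  1.68  0.    1.13 -0.66]
toolx [ 3.0e-04  2.9e-03 -1.0e+00] y [-0.127  0.992  0.003] z [0.992 0.127 0.001] zyaw 7.31
shift mm in tool axes now [ -1.9 367.   49. ]
 turn 0 -1.09
 turn 180 178.91
```

>>> {"fn": "send_rows", "kwargs": {"commands": [[[0, 0.038, 0.005, 0, 0], [0, 0.038, 0.005, 0, 0], [0, 0.038, 0.005, 0, 0], [0, 0.038, 0.005, 0, 0], [0, 0.038, 0.005, 0, 0], [0, 0.038, 0.005, 0, 0], [0, 0.038, 0.005, 0, 0], [0, 0.038, 0.005, 0, 0], [0, 0.03, 0.005, 0, 0], [0, 0, 0, 0, 0]]]}}

```text
time: 20.12
tool_pos: [463.4, 167.3, 150.4]
tcp_rot: [2.702, 1.558, 2.791]
contact_force: [-0.3, 0.1, -0.8]
grip_width: 11.8
```

```bash
python3 - <<'E'
from h import *
plan([462,188.5,160],8.4)
E
```

```text
t 20.12 pos [463.4 167.3 150.4] F [-0.34  0.06 -0.81] M [-0.03 -0.11  0.02] w 11.8 q [0.19 0.34 1.68 0.01 1.13 0.09]
toolx [-0.0117  0.0043 -0.9999] y [-0.09   0.996  0.005] z [ 0.996  0.09  -0.011] zyaw 5.15
shift mm in tool axes now [-9.5 21.3  0.4]
 turn 0 -3.26
 turn 180 176.74
```

>>> {"fn": "send_rows", "kwargs": {"commands": [[[0, 0.01, 0, -1.5, 0], [0, 0.008, 0, -1.3, 0], [0, 0, 0, 0, 0], [0, 0, 0, 0, 0], [0, 0, 0, 0, 0]]]}}

```text
time: 20.53
tool_pos: [459.5, 186.7, 147.5]
tcp_rot: [2.902, 1.553, 3.039]
contact_force: [-0.2, -0.2, -0.6]
grip_width: 11.1
```

```bash
python3 - <<'E'
from h import *
plan([462,188.5,150],8.4)
i,K,T=cam('top'); cv2.imwrite('pics/top7.png',i);cv2.imwrite('pics/top7c.png',cv2.resize(i[190:280,200:300],None,fx=7,fy=6,interpolation=cv2.INTER_CUBIC))
i,K,T=cam('scene'); cv2.imwrite('pics/sc7.png',i);cv2.imwrite('pics/sc7c.png',cv2.resize(i[170:270,210:330],None,fx=6,fy=6,interpolation=cv2.INTER_CUBIC))
E
```

```text
t 20.53 pos [459.5 186.7 147.5] F [-0.19 -0.25 -0.56] M [-0.07 -0.17 -0.01] w 11.1 q [0.23 0.35 1.67 0.01 1.13 0.09]
toolx [-0.0177  0.0018 -0.9998] y [-0.137  0.991  0.004] z [ 0.99   0.137 -0.017] zyaw 7.86
shift mm in tool axes now [-2.6  1.5  2.7]
 turn 0 -0.54
 turn 180 179.46
```

View pics/top7c.png

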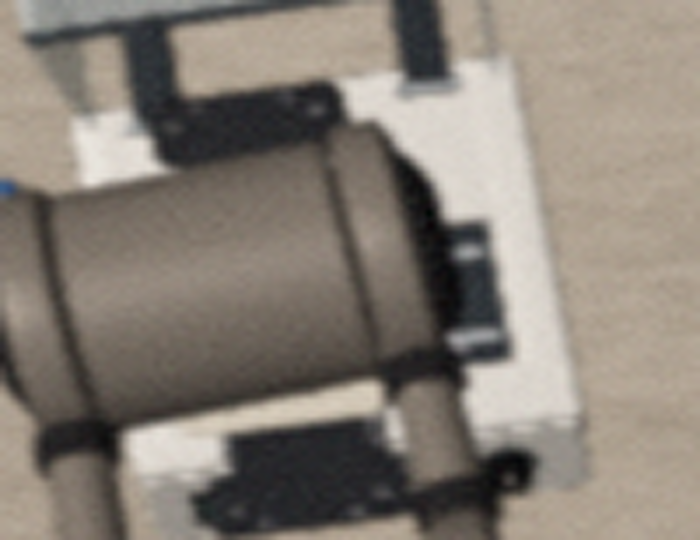

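View pics/sc7c.png

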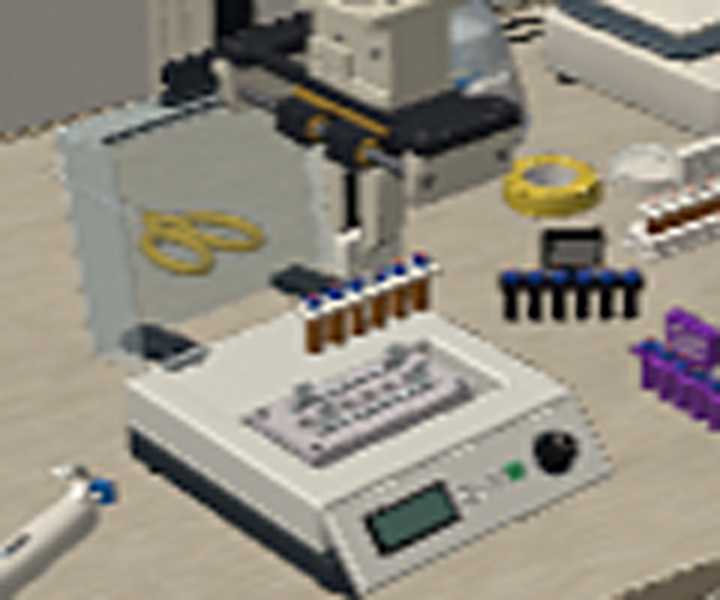

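```bash
python3 - <<'E'
import cv2
i=cv2.imread('pics/sc7.png')
cv2.imwrite('pics/sc7z.png',cv2.resize(i[208:252,245:297],None,fx=15,fy=13,interpolation=cv2.INTER_CUBIC))
E
```

```text
(no output)
```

View pics/sc7z.png

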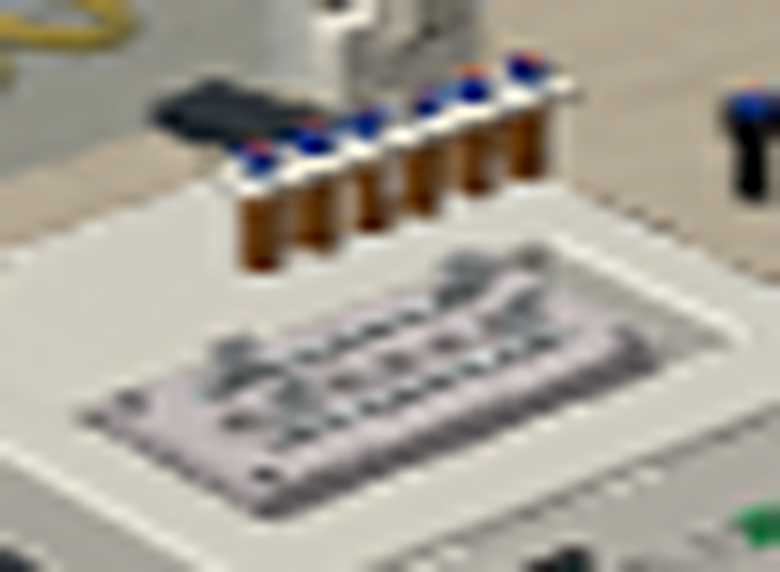

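```bash
cat >> h.py <<'E'
E
python3 - <<'E'
from h import *
i,K,T=cam('scene')
f=lambda p:((proj(K,T,p)-[245,208]+.5)*[15,13]).round(0)
print("cam",-T[:3,:3].T@T[:3,3])
y=np.radians(8.4); ey=np.array([-np.sin(y),np.cos(y),0]); ex=np.array([np.cos(y),np.sin(y),0])
c=np.array([462,188.5,66])
print("wells",[f(c+ey*s).tolist() for s in(40,24,8,-8,-24,-40)])
print("screws",[f(c+ey*s*56.5+ex*t*25).tolist() for s,t in((1,1),(-1,1),(-1,-1),(1,-1))])
print("blockcorn",[f(c+ey*s*62+ex*t*30).tolist() for s,t in((1,1),(-1,1),(-1,-1),(1,-1))])
o=monitor.get_obs(); R=Ro.from_euler('xyz',o["tcp_rot"]).as_matrix(); p=o["tool_pos"]
# strip in tool: feet at +32.8 along x, plate underside at 7.8 along x
for nm,d in(("feet",32.8),("under",7.8),("captop",-7)):
    print(nm,[f(p+R[:,0]*d+R[:,1]*s).tolist() for s in(40,-40)])
E
```

```text
cam [-797.96132617  954.00089271  942.42586049]
wells [[256.0, 419.0], [308.0, 399.0], [360.0, 379.0], [411.0, 360.0], [462.0, 341.0], [512.0, 322.0]]
screws [[135.0, 403.0], [497.0, 269.0], [632.0, 337.0], [268.0, 476.0]]
blockcorn [[104.0, 403.0], [500.0, 256.0], [663.0, 337.0], [263.0, 491.0]]
feet [[264.0, 264.0], [527.0, 172.0]]
under [[262.0, 182.0], [526.0, 92.0]]
captop [[261.0, 133.0], [526.0, 43.0]]
```

>>> {"fn": "send_rows", "kwargs": {"commands": [[[-0.008, 0, 0.001, -0.4, 0], [-0.008, 0.001, 0.001, 0, 0], [-0.008, 0, 0, 0, 0], [-0.008, 0, 0, 0, 0], [0, 0, 0, 0, 0], [0, 0, 0, 0, 0], [0, 0, 0, 0, 0], [0, 0, 0, 0, 0]]]}}

```text
time: 21.35
tool_pos: [463.7, 186.3, 185.1]
tcp_rot: [2.797, 1.557, 2.938]
contact_force: [-0.6, -0.1, -1.5]
grip_width: 12.0
```

```bash
python3 - <<'E'
from h import *
plan([462,188.5,122],8.4)
E
```

```text
t 21.35 pos [463.7 186.3 185.1] F [-0.57 -0.06 -1.47] M [ 0.03 -0.12 -0.05] w 12.0 q [0.22 0.32 1.61 0.01 1.22 0.08]
toolx [-0.0133  0.0028 -0.9999] y [-0.14   0.99   0.005] z [ 0.99   0.14  -0.013] zyaw 8.07
shift mm in tool axes now [63.1  2.1 -0.6]
 turn 0 -0.33
 turn 180 179.67
```

>>> {"fn": "send_rows", "kwargs": {"commands": [[[0.008, 0.001, 0, 0, 0], [0.008, 0.001, 0, -0.2, 0], [0.008, 0, 0, 0, 0], [0.008, 0, 0, 0, 0], [0.008, 0, 0, 0, 0], [0.006, 0, 0, 0, 0], [0, 0, 0, 0, 0], [0, 0, 0, 0, 0], [0, 0, 0, 0, 0]]]}}

```text
time: 22.1
tool_pos: [460.3, 188.3, 130.8]
tcp_rot: [2.939, 1.551, 3.084]
contact_force: [0.2, 1.3, -1.4]
grip_width: 11.5
```

```bash
python3 - <<'E'
from h import *
plan([462,188.5,122],8.4)
i,K,T=cam('scene'); cv2.imwrite('pics/sc8.png',i)
cv2.imwrite('pics/sc8z.png',cv2.resize(i[208:252,245:297],None,fx=15,fy=13,interpolation=cv2.INTER_CUBIC))
E
```

```text
t 22.1 pos [460.3 188.3 130.8] F [ 0.19  1.29 -1.44] M [-0.02 -0.07  0.01] w 11.5 q [0.23 0.38 1.69 0.01 1.09 0.08]
toolx [-0.0202  0.0012 -0.9998] y [-0.145  0.989  0.004] z [ 0.989  0.145 -0.02 ] zyaw 8.32
shift mm in tool axes now [ 8.8 -0.1  1.8]
 turn 0 -0.09
 turn 180 179.91
```

View pics/sc8z.png

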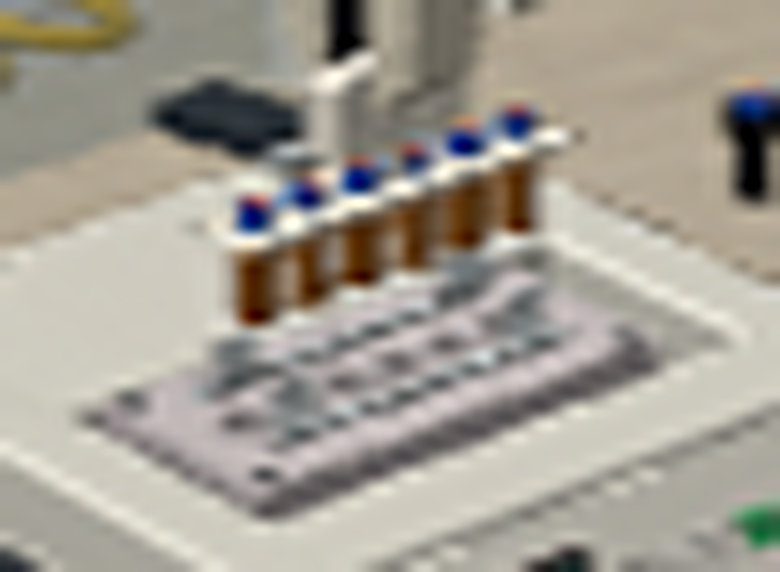

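>>> {"fn": "send_rows", "kwargs": {"commands": [[[0.004, 0, 0.0015, 0, 0], [0, 0, 0, 0, 0], [0.004, 0, 0, 0, 0], [0, 0, 0, 0, 0], [0, 0, 0, 0, 0]]]}}

```text
time: 22.57
tool_pos: [463.1, 188.8, 123.5]
tcp_rot: [2.873, 1.554, 3.018]
contact_force: [0.4, -0.2, -1.1]
grip_width: 11.6
```

```bash
python3 - <<'E'
from h import *
plan([462.6,188.5,117],8.4)
E
```

```text
t 22.57 pos [463.1 188.8 123.5] F [ 0.4  -0.25 -1.11] M [ 0.03 -0.13 -0.07] w 11.6 q [0.23 0.39 1.7  0.01 1.07 0.08]
toolx [-0.0164  0.002  -0.9999] y [-0.144  0.99   0.004] z [ 0.989  0.144 -0.016] zyaw 8.31
shift mm in tool axes now [ 6.5 -0.2 -0.4]
 turn 0 -0.1
 turn 180 179.9
```

>>> {"fn": "send_rows", "kwargs": {"commands": [[[0.004, 0, 0, 0, 0], [0, 0, 0, 0, 0], [0.004, 0, 0, 0, 0], [0, 0, 0, 0, 0]]]}}

```text
time: 22.9
tool_pos: [463.0, 188.8, 114.9]
tcp_rot: [2.868, 1.555, 3.013]
contact_force: [-0.7, 0.1, -1.5]
grip_width: 11.7
```

>>> {"fn": "send_rows", "kwargs": {"commands": [[[0.003, 0, 0, 0, 0], [0, 0, 0, 0, 0], [0.003, 0, 0, 0, 0], [0, 0, 0, 0, 0]]]}}

```text
time: 23.23
tool_pos: [462.8, 188.8, 108.1]
tcp_rot: [2.875, 1.554, 3.02]
contact_force: [-0.3, 0.2, -1.3]
grip_width: 11.8
```

```bash
python3 - <<'E'
from h import *
plan([462.6,188.5,117],8.4)
E
```

```text
t 23.23 pos [462.8 188.8 108.1] F [-0.29  0.19 -1.28] M [-0.02 -0.11 -0.03] w 11.8 q [0.23 0.41 1.72 0.01 1.03 0.08]
toolx [-0.0164  0.002  -0.9999] y [-0.145  0.989  0.004] z [ 0.989  0.145 -0.016] zyaw 8.32
shift mm in tool axes now [-8.9 -0.2 -0.4]
 turn 0 -0.09
 turn 180 179.91
```

>>> {"fn": "send_rows", "kwargs": {"commands": [[[0.003, 0, 0, 0, 0], [0, 0, 0, 0, 0], [0.002, 0, 0, 0, 0], [0, 0, 0, 0, 0]]]}}

```text
time: 23.57
tool_pos: [462.7, 188.8, 102.5]
tcp_rot: [2.874, 1.554, 3.02]
contact_force: [-0.9, 0.1, -1.1]
grip_width: 11.6
```

>>> {"fn": "send_rows", "kwargs": {"commands": [[[0.002, 0, 0, 0, 0], [0, 0, 0, 0, 0]]]}}

```text
time: 23.73
tool_pos: [462.7, 188.9, 100.3]
tcp_rot: [2.873, 1.554, 3.018]
contact_force: [-0.1, -0.3, -1.2]
grip_width: 11.6
```

>>> {"fn": "send_rows", "kwargs": {"commands": [[[0.0015, 0, 0, 0, 0], [0, 0, 0, 0, 0]]]}}

```text
time: 23.9
tool_pos: [462.7, 188.9, 98.7]
tcp_rot: [2.869, 1.554, 3.014]
contact_force: [0.6, -0.7, -0.8]
grip_width: 11.5
```

```bash
python3 - <<'E'
from h import *
plan([462.6,188.5,99],8.4)
i,K,T=cam('scene'); cv2.imwrite('pics/sc9.png',i)
cv2.imwrite('pics/sc9z.png',cv2.resize(i[208:252,245:297],None,fx=15,fy=13,interpolation=cv2.INTER_CUBIC))
E
```

```text
t 23.9 pos [462.7 188.9  98.7] F [ 0.62 -0.75 -0.84] M [-0.   -0.13 -0.03] w 11.5 q [0.23 0.42 1.73 0.01 1.01 0.08]
toolx [-0.0162  0.0021 -0.9999] y [-0.145  0.989  0.004] z [ 0.989  0.145 -0.016] zyaw 8.31
shift mm in tool axes now [-0.3 -0.3 -0.2]
 turn 0 -0.09
 turn 180 179.91
```

View pics/sc9z.png

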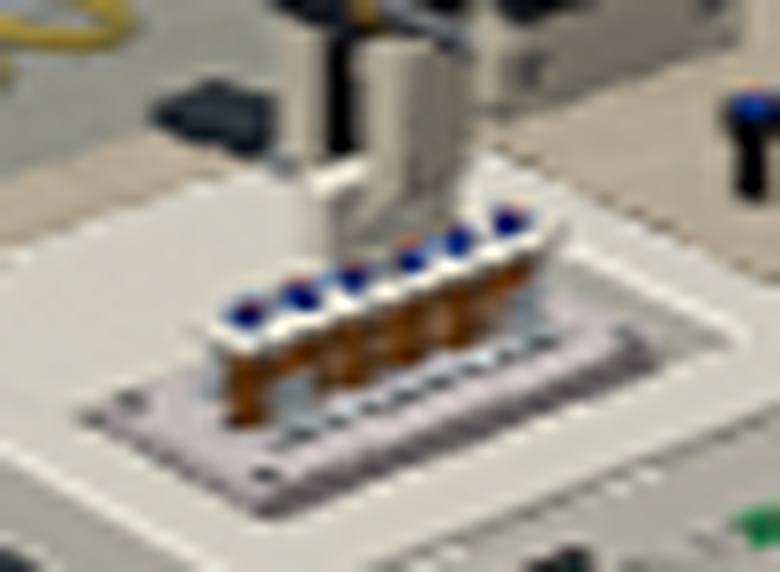

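>>> {"fn": "send_rows", "kwargs": {"commands": [[[0.001, 0, 0, 0, 0], [0, 0, 0, 0, 0]]]}}

```text
time: 24.12
tool_pos: [462.9, 188.9, 97.9]
tcp_rot: [2.858, 1.555, 3.003]
contact_force: [0.4, -0.5, -0.6]
grip_width: 11.7
```

>>> {"fn": "send_rows", "kwargs": {"commands": [[[0.001, 0, 0, 0, 0], [0, 0, 0, 0, 0]]]}}

```text
time: 24.28
tool_pos: [463.0, 188.9, 96.9]
tcp_rot: [2.857, 1.555, 3.002]
contact_force: [-0.5, 0.1, -2.2]
grip_width: 11.8
```

>>> {"fn": "send_rows", "kwargs": {"commands": [[[0.001, 0, 0, 0, 0], [0, 0, 0, 0, 0]]]}}

```text
time: 24.45
tool_pos: [463.0, 188.9, 95.8]
tcp_rot: [2.849, 1.555, 2.995]
contact_force: [0.0, -0.6, -0.9]
grip_width: 12.0
```

```bash
python3 - <<'E'
from h import *
plan([462.6,188.5,96],8.4)
E
```

```text
t 24.45 pos [463.  188.9  95.8] F [ 0.04 -0.59 -0.94] M [-0.01 -0.09  0.02] w 12.0 q [0.23 0.42 1.73 0.01 1.   0.08]
toolx [-0.0154  0.0023 -0.9999] y [-0.145  0.989  0.004] z [ 0.989  0.145 -0.015] zyaw 8.31
shift mm in tool axes now [-0.2 -0.4 -0.5]
 turn 0 -0.09
 turn 180 179.91
```

>>> {"fn": "send_rows", "kwargs": {"commands": [[[0.001, 0, 0, 0, 0], [0, 0, 0, 0, 0]]]}}

```text
time: 24.62
tool_pos: [463.0, 188.9, 94.7]
tcp_rot: [2.852, 1.555, 2.997]
contact_force: [-0.2, 0.2, -1.0]
grip_width: 12.1
```

>>> {"fn": "send_rows", "kwargs": {"commands": [[[0.001, 0, 0, 0, 0], [0, 0, 0, 0, 0]]]}}

```text
time: 24.78
tool_pos: [463.0, 188.9, 93.6]
tcp_rot: [2.85, 1.555, 2.995]
contact_force: [-0.6, 0.1, -1.5]
grip_width: 11.6
```

>>> {"fn": "send_rows", "kwargs": {"commands": [[[0.001, 0, 0, 0, 0], [0, 0, 0, 0, 0]]]}}

```text
time: 24.95
tool_pos: [463.0, 188.9, 92.5]
tcp_rot: [2.852, 1.555, 2.997]
contact_force: [-0.3, 0.3, -0.9]
grip_width: 11.5
```

```bash
python3 - <<'E'
from h import *
plan([462.6,188.5,96],8.4)
E
```

```text
t 24.95 pos [463.  188.9  92.5] F [-0.34  0.29 -0.89] M [-0.03 -0.11 -0.06] w 11.5 q [0.23 0.43 1.74 0.01 0.99 0.08]
toolx [-0.0154  0.0023 -0.9999] y [-0.144  0.99   0.004] z [ 0.989  0.145 -0.015] zyaw 8.31
shift mm in tool axes now [-3.5 -0.4 -0.5]
 turn 0 -0.09
 turn 180 179.91
```

>>> {"fn": "send_rows", "kwargs": {"commands": [[[0.002, 0, 0, 0, 0], [0, 0, 0, 0, 0]]]}}

```text
time: 25.12
tool_pos: [462.9, 189.0, 90.3]
tcp_rot: [2.85, 1.555, 2.995]
contact_force: [-0.4, 0.4, -0.5]
grip_width: 11.6
```

>>> {"fn": "send_rows", "kwargs": {"commands": [[[0.002, 0, 0, 0, 0], [0, 0, 0, 0, 0]]]}}

```text
time: 25.28
tool_pos: [462.8, 189.0, 88.1]
tcp_rot: [2.851, 1.555, 2.996]
contact_force: [-0.4, 0.1, -0.3]
grip_width: 11.4
```

```bash
python3 - <<'E'
from h import *
plan([462.6,188.5,86],8.4)
i,K,T=cam('scene'); cv2.imwrite('pics/sc10z.png',cv2.resize(i[208:252,245:297],None,fx=15,fy=13,interpolation=cv2.INTER_CUBIC))
E
```

```text
t 25.28 pos [462.8 189.   88.1] F [-0.39  0.07 -0.33] M [-0.02 -0.11 -0.  ] w 11.4 q [0.23 0.43 1.74 0.01 0.98 0.08]
toolx [-0.0155  0.0023 -0.9999] y [-0.145  0.989  0.004] z [ 0.989  0.145 -0.015] zyaw 8.31
shift mm in tool axes now [ 2.1 -0.4 -0.2]
 turn 0 -0.09
 turn 180 179.91
```

View pics/sc10z.png

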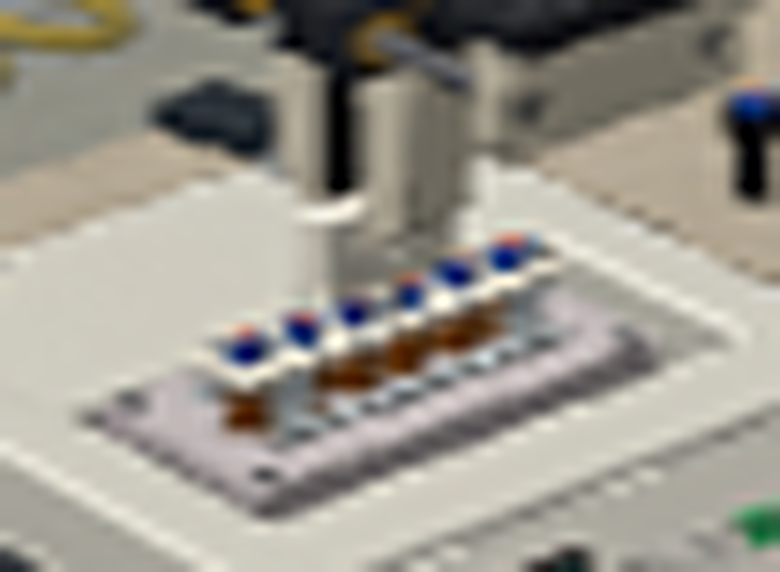

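All six vials are in the wells. The feet are hidden at (245,420) to (500,330) in the crop and there is no force. Next I'll press through the clips.

>>> {"fn": "send_rows", "kwargs": {"commands": [[[0.002, 0, 0, 0, 0], [0, 0, 0, 0, 0], [0.001, 0, 0, 0, 0], [0, 0, 0, 0, 0]]]}}

```text
time: 25.67
tool_pos: [462.4, 189.0, 85.4]
tcp_rot: [2.862, 1.555, 3.008]
contact_force: [-1.2, -0.5, -0.0]
grip_width: 11.5
```

>>> {"fn": "send_rows", "kwargs": {"commands": [[[0.002, 0, 0, 0, 0]]]}}

```text
time: 25.75
tool_pos: [463.0, 189.1, 84.0]
tcp_rot: [2.827, 1.556, 2.973]
contact_force: [-0.1, -0.4, 5.7]
grip_width: 11.6
```

>>> {"fn": "send_rows", "kwargs": {"commands": [[[0.002, 0, 0, 0, 0]]]}}

```text
time: 25.83
tool_pos: [463.2, 189.1, 82.1]
tcp_rot: [2.811, 1.557, 2.957]
contact_force: [-0.5, -0.2, 0.6]
grip_width: 11.8
```

>>> {"fn": "send_rows", "kwargs": {"commands": [[[0.002, 0, 0, 0, 0]]]}}

```text
time: 25.92
tool_pos: [463.1, 189.2, 80.0]
tcp_rot: [2.81, 1.557, 2.956]
contact_force: [-1.5, -0.8, 2.0]
grip_width: 11.6
```

>>> {"fn": "send_rows", "kwargs": {"commands": [[[0.0015, 0, 0, 0, 0]]]}}

```text
time: 26.0
tool_pos: [462.9, 189.4, 78.6]
tcp_rot: [2.777, 1.557, 2.922]
contact_force: [-4.3, -1.3, 21.8]
grip_width: 11.4
```

>>> {"fn": "send_rows", "kwargs": {"commands": [[[0.001, 0, 0, 0, 0]]]}}

```text
time: 26.08
tool_pos: [463.3, 189.5, 78.6]
tcp_rot: [2.747, 1.558, 2.893]
contact_force: [-5.2, -2.4, 21.2]
grip_width: 11.7
```

>>> {"fn": "send_rows", "kwargs": {"commands": [[[0.001, 0, 0, 0, 0]]]}}

```text
time: 26.17
tool_pos: [463.3, 189.5, 78.6]
tcp_rot: [2.749, 1.558, 2.895]
contact_force: [-4.5, -0.4, 14.0]
grip_width: 11.5
```

```bash
python3 - <<'E'
from h import *
plan([462.6,188.5,78],8.4)
i,K,T=cam('scene'); cv2.imwrite('pics/sc11z.png',cv2.resize(i[208:252,245:297],None,fx=15,fy=13,interpolation=cv2.INTER_CUBIC))
E
```

```text
t 26.17 pos [463.3 189.5  78.6] F [-4.54 -0.41 13.99] M [-0.42  1.04  0.06] w 11.5 q [0.23 0.44 1.75 0.01 0.96 0.08]
toolx [-0.0123  0.0031 -0.9999] y [-0.145  0.989  0.005] z [ 0.989  0.146 -0.012] zyaw 8.37
shift mm in tool axes now [ 0.6 -0.9 -0.8]
 turn 0 -0.04
 turn 180 179.96
```

View pics/sc11z.png

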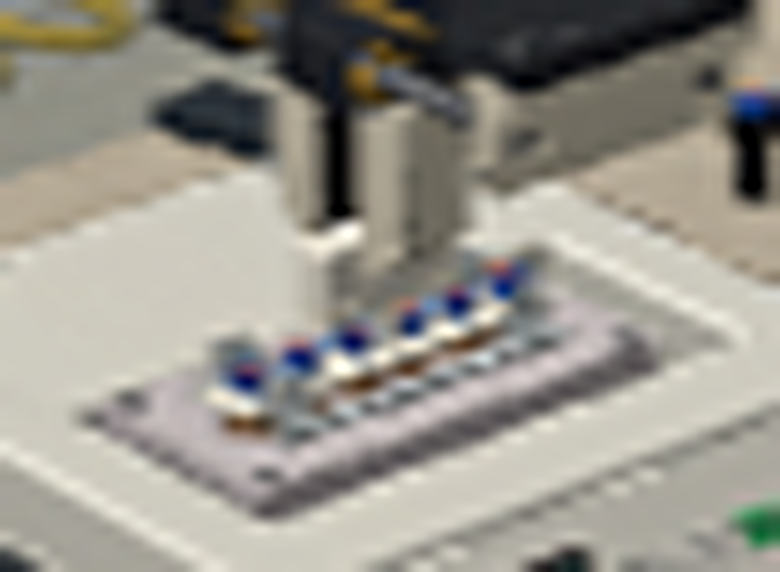

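```bash
cat >> h.py <<'E'
def tri(a,b,K,T,K2,T2):
    X=cv2.triangulatePoints(K@T[:3],K2@T2[:3],np.array(a,float).reshape(2,1),np.array(b,float).reshape(2,1)).ravel(); return X[:3]/X[3]
E
python3 - <<'E'
from h import *
i,K,T=cam('top'); i2,K2,T2=cam('scene')
print("tab",tri((200+175/5,165+85/5),(210+183/5.5,170+70/5.5),K,T,K2,T2).round(1))
print("hood L top",tri((200+18/5,165+75/5),(210+58/5.5,170+118/5.5),K,T,K2,T2).round(1))
print("hood R top",tri((200+335/5,165+22/5),(210+310/5.5,170+50/5.5),K,T,K2,T2).round(1))
print("shelf",tri((312,105),(268,122),K,T,K2,T2).round(1))
y=np.radians(8.4); ey=np.array([-np.sin(y),np.cos(y),0]); ex=np.array([np.cos(y),np.sin(y),0])
c=np.array([462,188.5,62])+ex*166.5-ey*8+[0,0,155]; print(c,proj(K,T,c),proj(K2,T2,c))
s=cv2.imread('pics/scene0.png');cv2.imwrite('pics/tb.png',cv2.resize(s[170:230,215:275],None,fx=10,fy=10,interpolation=cv2.INTER_CUBIC))
t=cv2.imread('pics/top0.png');cv2.imwrite('pics/tt.png',cv2.resize(t[165:215,195:275],None,fx=9,fy=9,interpolation=cv2.INTER_CUBIC))
E
```

```text
tab [625.5 202.7 215.9]
hood L top [635.  291.8 199.1]
hood R top [654.3 101.4 197.4]
shelf [ 7.852e+02 -3.000e-01  3.706e+02]
[627.88250767 204.90864559 217.        ] [233.9633777  180.96273014] [242.55924304 182.38221733]
```

View pics/tb.png

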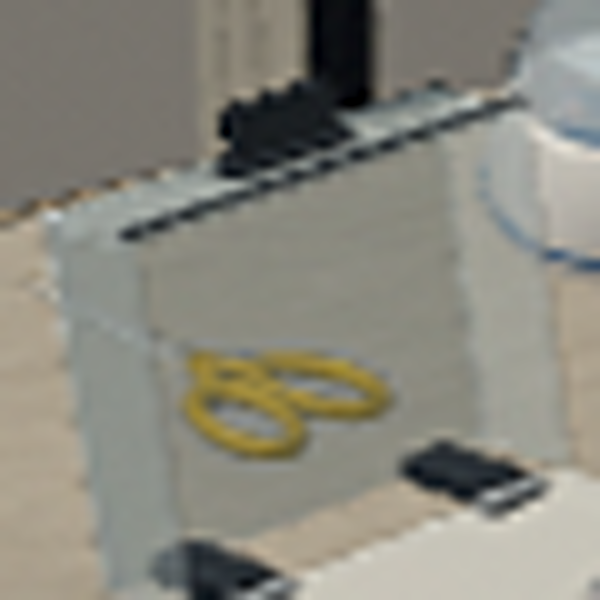

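View pics/tt.png

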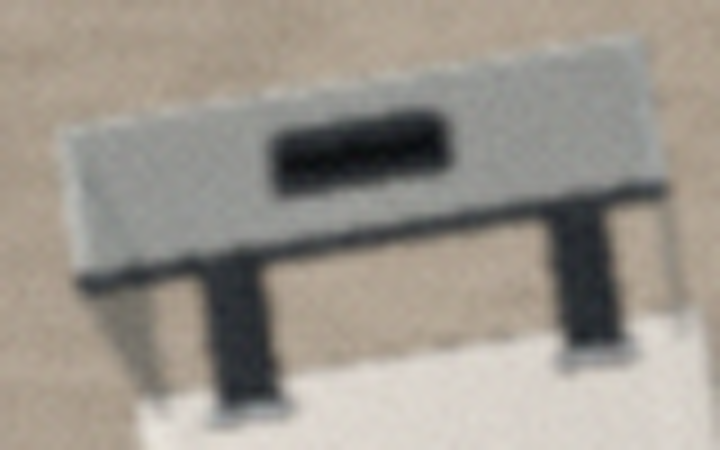

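>>> {"fn": "send_rows", "kwargs": {"commands": [[[-0.0005, 0, 0, 0, 0.01], [0, 0, 0, 0, 0.02], [0, 0, 0, 0, 0.03], [0, 0, 0, 0, 0.045], [0, 0, 0, 0, 0.045], [0, 0, 0, 0, 0.045]]]}}

```text
time: 26.82
tool_pos: [463.5, 189.4, 78.2]
tcp_rot: [2.739, 1.558, 2.885]
contact_force: [0.5, 0.2, -0.1]
grip_width: 40.5
```

```bash
python3 - <<'E'
from h import *
i2,K,T=cam('scene')
plan([626.5,203.5,216],8.4)
f=lambda p:((proj(K,T,p)-[245,208]+.5)*[15,13]).round(0).tolist()
y=np.radians(8.37); ey=np.array([-np.sin(y),np.cos(y),0]); ex=np.array([np.cos(y),np.sin(y),0])
p=np.array([463.3,189.5,0])
for z in(78.6,88,98,108): print(z,"near finger inner L,R; outer L,R",[f(p+ex*a+ey*b+[0,0,z]) for a,b in((-6,9.5),(-6,-9.5),(-25,9.5),(-25,-9.5))])
for b in (21,-21): print("block",[f(p+ex*a+ey*b+[0,0,z]) for a in(-6,6) for z in(86,112)])
cv2.imwrite('pics/sc12z.png',cv2.resize(i2[198:252,245:297],None,fx=12,fy=11,interpolation=cv2.INTER_CUBIC))
E
```

```text
t 26.87 pos [463.5 189.4  78.2] F [-0.31 -0.01  0.54] M [-0.02 -0.11 -0.04] w 42.8 q [0.23 0.45 1.75 0.01 0.95 0.08]
toolx [-0.0121  0.0032 -0.9999] y [-0.145  0.989  0.005] z [ 0.989  0.145 -0.011] zyaw 8.34
shift mm in tool axes now [-139.7   -9.1  161.7]
 turn 0 -0.06
 turn 180 179.94
78.6 near finger inner L,R; outer L,R [[364.0, 349.0], [426.0, 326.0], [416.0, 376.0], [477.0, 353.0]]
88 near finger inner L,R; outer L,R [[364.0, 319.0], [425.0, 297.0], [416.0, 346.0], [477.0, 323.0]]
98 near finger inner L,R; outer L,R [[364.0, 288.0], [425.0, 265.0], [416.0, 314.0], [477.0, 291.0]]
108 near finger inner L,R; outer L,R [[363.0, 256.0], [425.0, 233.0], [415.0, 282.0], [477.0, 259.0]]
block [[327.0, 340.0], [325.0, 257.0], [294.0, 323.0], [293.0, 240.0]]
block [[462.0, 289.0], [462.0, 207.0], [430.0, 273.0], [429.0, 191.0]]
```

View pics/sc12z.png

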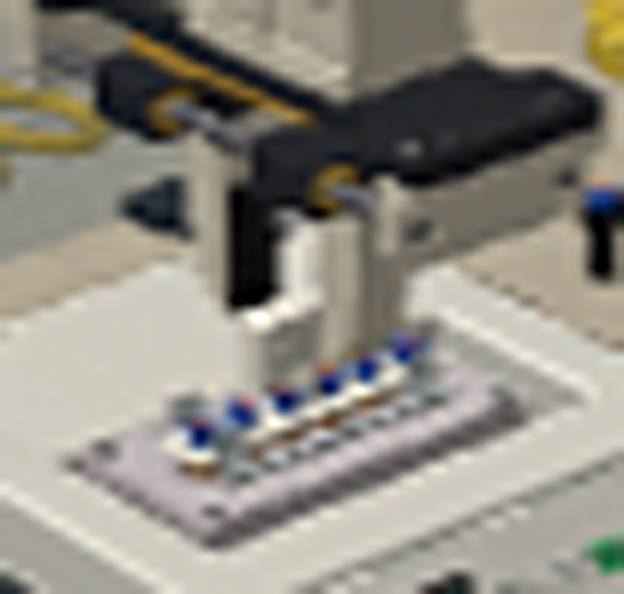

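```bash
python3 - <<'E'
from h import *
i2,K,T=cam('scene')
x0,y0,s=260,208,22
im=cv2.resize(i2[y0:y0+27,x0:x0+30],None,fx=s,fy=s,interpolation=cv2.INTER_LANCZOS4)
f=lambda p:((proj(K,T,p)-[x0,y0]+.5)*s).astype(int)
y=np.radians(8.37); ey=np.array([-np.sin(y),np.cos(y),0]); ex=np.array([np.cos(y),np.sin(y),0])
p=np.array([463.5,189.4,0])
for z,c in((78.2,(0,0,255)),(88,(0,255,255)),(98,(0,255,0)),(108,(255,0,255))):
    cv2.polylines(im,[np.array([f(p+ex*a+ey*b+[0,0,z]) for a,b in((-22,9.5),(-22,-9.5),(-34,-9.5),(-34,9.5))])],True,c,1)
cv2.imwrite('pics/sc13z.png',im)
E
```

```text
(no output)
```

View pics/sc13z.png

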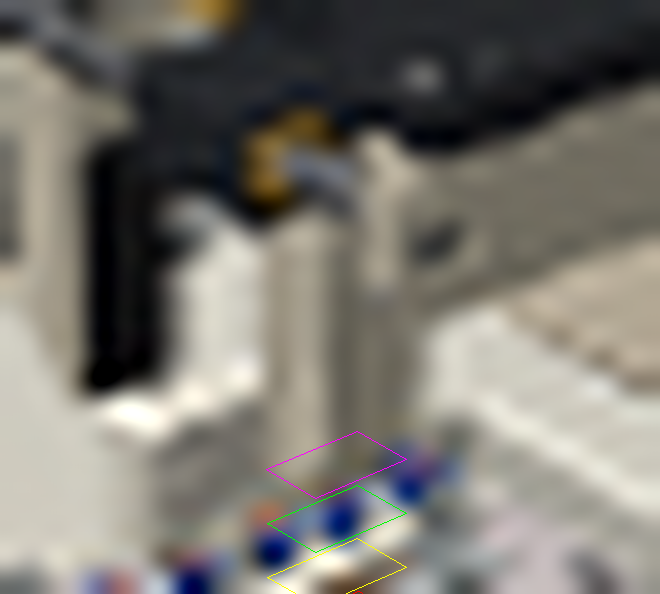

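>>> {"fn": "send_rows", "kwargs": {"commands": [[[-0.01, 0, 0, 0, 0.045], [-0.035, 0, 0, 0, 0.045], [-0.035, 0, 0, 0, 0.045], [-0.035, 0, 0, 0, 0], [-0.035, 0, 0, 0, 0], [-0.025, 0, 0, 0, 0], [0, 0, 0, 0, 0], [0, 0, 0, 0, 0], [0, 0, 0, 0, 0]]]}}

```text
time: 27.67
tool_pos: [464.5, 188.5, 266.3]
tcp_rot: [2.702, 1.559, 2.848]
contact_force: [0.1, -1.2, -0.3]
grip_width: 9.6
```

```bash
python3 - <<'E'
from h import *
plan([626.5,203.5,250],98.4)
i2,K,T=cam('scene'); cv2.imwrite('pics/sc14z.png',cv2.resize(i2[178:262,215:320],None,fx=7,fy=7,interpolation=cv2.INTER_CUBIC))
E
```

```text
t 27.67 pos [464.5 188.5 266.3] F [ 0.15 -1.2  -0.34] M [-0.06 -0.11  0.02] w 9.6 q [0.23 0.26 1.46 0.01 1.43 0.08]
toolx [-0.0111  0.0034 -0.9999] y [-0.145  0.989  0.005] z [ 0.989  0.145 -0.01 ] zyaw 8.34
shift mm in tool axes now [ 14.5  -8.8 162.6]
 turn 0 -90.06
 turn 180 89.94
```

View pics/sc14z.png

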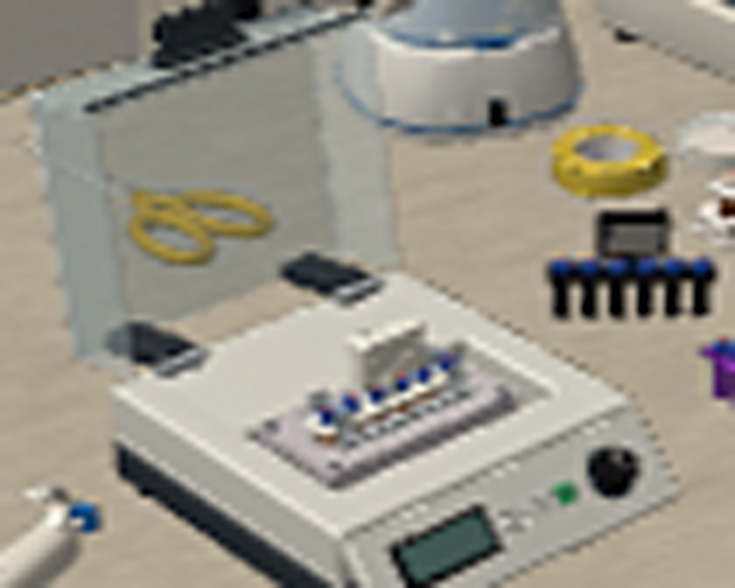

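>>> {"fn": "send_rows", "kwargs": {"commands": [[[0, 0, 0, -7, 0], [0, 0, 0, -7, 0], [0, 0, 0, -7, 0], [0, 0, 0, -7, 0], [0, 0, 0, -7, 0], [0, 0, 0, -7, 0], [0, 0, 0, -7, 0], [0, 0, 0, -7, 0], [0, 0, 0, -7, 0], [0, 0, 0, -7, 0]]]}}

```text
time: 28.55
tool_pos: [456.8, 186.7, 251.1]
tcp_rot: [1.834, 1.529, -3.054]
contact_force: [0.7, -0.3, 0.3]
grip_width: 0.7
```

>>> {"fn": "send_rows", "kwargs": {"commands": [[[0, 0, 0, -7, 0], [0, 0, 0, 0, 0], [0, 0, 0, 0, 0]]]}}

```text
time: 28.8
tool_pos: [454.7, 186.2, 246.7]
tcp_rot: [1.733, 1.52, -3.029]
contact_force: [0.9, 0.4, 0.3]
grip_width: 0.4
```

```bash
python3 - <<'E'
from h import *
y=np.radians(8.4)
plan(np.array([626.5,203.5,262])+30*np.array([np.cos(y),np.sin(y),0]),98.4)
E
```

```text
t 28.8 pos [454.7 186.2 246.7] F [0.88 0.39 0.32] M [ 0.07 -0.2   0.03] w 0.4 q [ 0.23  0.28  1.49  0.01  1.42 -1.29]
toolx [-0.0506 -0.0057 -0.9987] y [-0.998  0.05   0.05 ] z [ 0.049  0.999 -0.008] zyaw 87.18
shift mm in tool axes now [ -25.6 -199.2   31.5]
 turn 0 -11.23
 turn 180 168.77
```

>>> {"fn": "send_rows", "kwargs": {"commands": [[[-0.006, -0.03, 0.005, -3, 0], [-0.006, -0.035, 0.005, -3, 0], [-0.006, -0.035, 0.005, -3, 0], [-0.006, -0.035, 0, 0, 0], [-0.004, -0.03, 0, 0, 0], [0, 0, 0, 0, 0], [0, 0, 0, 0, 0], [0, 0, 0, 0, 0]]]}}

```text
time: 29.47
tool_pos: [621.6, 208.0, 255.1]
tcp_rot: [1.621, 1.5, -3.005]
contact_force: [0.4, 0.3, 0.3]
grip_width: 0.6
```

```bash
python3 - <<'E'
from h import *
y=np.radians(8.4)
plan(np.array([626.5,203.5,240])+30*np.array([np.cos(y),np.sin(y),0]),98.4)
i2,K,T=cam('scene'); cv2.imwrite('pics/sc15z.png',cv2.resize(i2[120:240,205:305],None,fx=5,fy=5,interpolation=cv2.INTER_CUBIC))
E
```

```text
t 29.47 pos [621.6 208.  255.1] F [0.43 0.31 0.28] M [ 0.14 -0.15 -0.03] w 0.6 q [ 0.2   0.62  0.93  0.    1.66 -1.45]
toolx [-0.0699 -0.0096 -0.9975] y [-0.994 -0.086  0.07 ] z [-0.087  0.996 -0.004] zyaw 94.97
shift mm in tool axes now [ 12.7 -35.4  -3. ]
 turn 0 -3.44
 turn 180 176.56
```

View pics/sc15z.png

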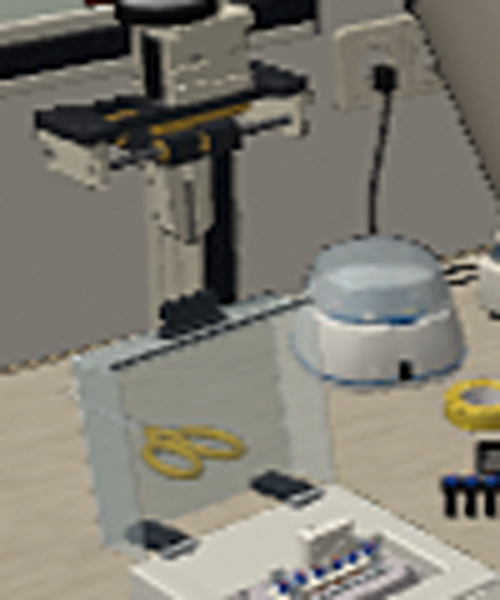

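>>> {"fn": "send_rows", "kwargs": {"commands": [[[0, -0.018, -0.002, -1.5, 0], [0, -0.018, -0.001, -1.5, 0], [0, 0, 0, 0, 0], [0, 0, 0, 0, 0], [0, 0, 0, 0, 0]]]}}

```text
time: 29.93
tool_pos: [652.3, 209.1, 255.2]
tcp_rot: [1.569, 1.498, -3.006]
contact_force: [0.3, -0.0, -0.1]
grip_width: 0.3
```

```bash
python3 - <<'E'
from h import *
y=np.radians(8.4)
plan(np.array([626.5,203.5,190])+30*np.array([np.cos(y),np.sin(y),0]),98.4)
E
```

```text
t 29.93 pos [652.3 209.1 255.2] F [ 0.28 -0.04 -0.14] M [ 0.07 -0.21 -0.01] w 0.3 q [ 0.2   0.69  0.8   0.    1.72 -1.51]
toolx [-0.0724 -0.0099 -0.9973] y [-0.988 -0.137  0.073] z [-0.137  0.991  0.   ] zyaw 97.89
shift mm in tool axes now [64.7 -8.4 -1.7]
 turn 0 -0.51
 turn 180 179.49
```

>>> {"fn": "send_rows", "kwargs": {"commands": [[[0.004, -0.006, 0, 0, 0], [0.012, -0.002, 0, 0, 0], [0.012, 0, 0, 0, 0], [0.012, 0, 0, 0, 0], [0.008, 0, 0, 0, 0], [0, 0, 0, 0, 0], [0, 0, 0, 0, 0], [0, 0, 0, 0, 0]]]}}

```text
time: 30.6
tool_pos: [653.9, 210.9, 209.2]
tcp_rot: [1.565, 1.502, -3.012]
contact_force: [0.2, 0.3, -0.1]
grip_width: 0.5
```

```bash
python3 - <<'E'
from h import *
y=np.radians(8.4)
plan(np.array([626.5,203.5,195])+30*np.array([np.cos(y),np.sin(y),0]),98.4)
i2,K,T=cam('scene'); x0,y0,s=215,145,12
im=cv2.resize(i2[y0:y0+50,x0:x0+60],None,fx=s,fy=s,interpolation=cv2.INTER_CUBIC)
o=monitor.get_obs();R=Ro.from_euler('xyz',o["tcp_rot"]).as_matrix()
for d in(0,-10,-20,-30): print(d,((proj(K,T,o["tool_pos"]+R[:,0]*d)-[x0,y0]+.5)*s).round(0))
cv2.imwrite('pics/sc16z.png',im)
i2,K,T=cam('top');cv2.imwrite('pics/t16.png',cv2.resize(i2[150:230,190:290],None,fx=7,fy=7,interpolation=cv2.INTER_CUBIC))
E
```

```text
t 30.6 pos [653.9 210.9 209.2] F [ 0.24  0.34 -0.11] M [ 0.08 -0.22  0.03] w 0.5 q [ 0.2   0.71  0.9   0.    1.61 -1.51]
toolx [-0.0679 -0.0089 -0.9977] y [-0.988 -0.135  0.068] z [-0.135  0.991  0.   ] zyaw 97.78
shift mm in tool axes now [14.1 -2.8 -3.3]
 turn 0 -0.62
 turn 180 179.38
0 [280. 451.]
-10 [278. 421.]
-20 [275. 391.]
-30 [272. 360.]
```

View pics/sc16z.png

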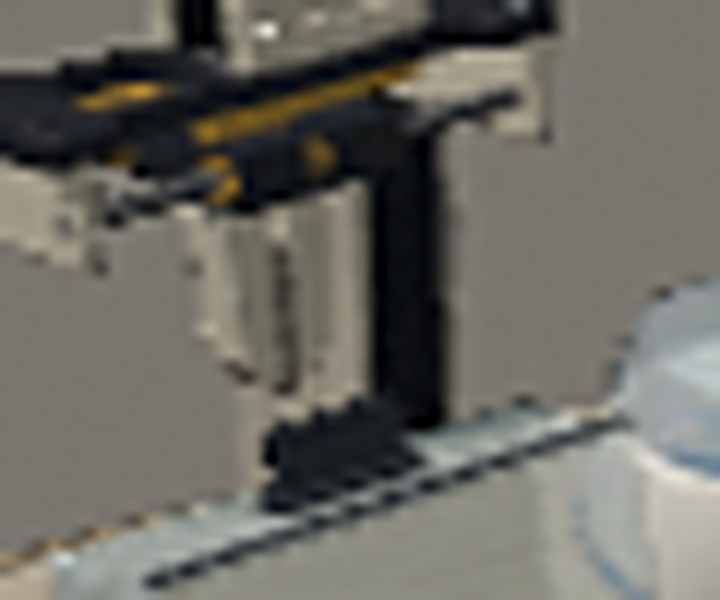

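View pics/t16.png

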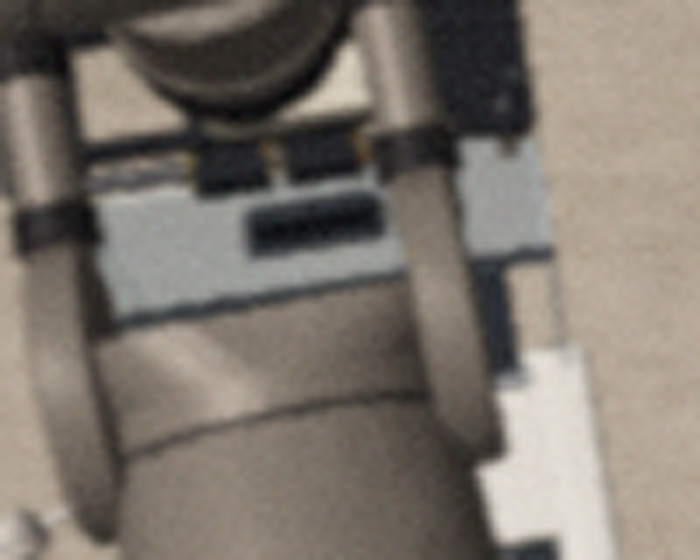

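>>> {"fn": "send_rows", "kwargs": {"commands": [[[0.007, -0.002, -0.002, 0, 0], [0.005, 0, -0.001, 0, 0], [0.001, 0, 0, 0, 0], [0, 0, 0, 0, 0]]]}}

```text
time: 31.03
tool_pos: [656.7, 207.8, 196.7]
tcp_rot: [1.562, 1.506, -3.015]
contact_force: [0.7, 0.3, -0.1]
grip_width: 0.4
```

```bash
python3 - <<'E'
from h import *
y=np.radians(8.4)
plan(np.array([626.5,203.5,195])+30*np.array([np.cos(y),np.sin(y),0]),98.4)
E
```

```text
t 31.03 pos [656.7 207.8 196.7] F [ 0.7   0.3  -0.07] M [ 0.11 -0.2  -0.04] w 0.4 q [ 0.19  0.71  0.92  0.    1.57 -1.51]
toolx [-0.064  -0.0081 -0.9979] y [-0.989 -0.135  0.065] z [-0.135  0.991  0.001] zyaw 97.76
shift mm in tool axes now [1.7 0.4 0.2]
 turn 0 -0.63
 turn 180 179.37
```

>>> {"fn": "send_rows", "kwargs": {"commands": [[[0, 0.006, 0, 0, 0], [0, 0.006, 0, 0, 0]]]}}

```text
time: 31.2
tool_pos: [644.7, 205.9, 196.5]
tcp_rot: [1.563, 1.505, -3.014]
contact_force: [0.7, -0.3, -0.4]
grip_width: 0.4
```

>>> {"fn": "send_rows", "kwargs": {"commands": [[[0, 0.008, 0, 0, 0], [-0.001, 0.008, 0, 0, 0]]]}}

```text
time: 31.37
tool_pos: [628.4, 203.6, 198.7]
tcp_rot: [1.563, 1.507, -3.014]
contact_force: [1.0, 0.4, 0.2]
grip_width: 0.4
```

>>> {"fn": "send_rows", "kwargs": {"commands": [[[-0.002, 0.008, 0, 0, 0], [-0.002, 0.008, 0, 0, 0]]]}}

```text
time: 31.53
tool_pos: [611.6, 201.3, 204.2]
tcp_rot: [1.563, 1.509, -3.014]
contact_force: [1.2, 0.6, -1.5]
grip_width: 0.4
```

```bash
python3 - <<'E'
from h import *
plan([600,200,200],98.4)
i2,K,T=cam('scene'); cv2.imwrite('pics/sc17z.png',cv2.resize(i2[130:240,205:305],None,fx=5,fy=5,interpolation=cv2.INTER_CUBIC))
E
```

```text
t 31.53 pos [611.6 201.3 204.2] F [ 1.18  0.58 -1.49] M [ 0.12 -0.32  0.04] w 0.4 q [ 0.2   0.61  1.09  0.    1.51 -1.51]
toolx [-0.0615 -0.0079 -0.9981] y [-0.989 -0.134  0.062] z [-0.135  0.991  0.   ] zyaw 97.73
shift mm in tool axes now [ 4.9 11.3  0.3]
 turn 0 -0.66
 turn 180 179.34
```

View pics/sc17z.png

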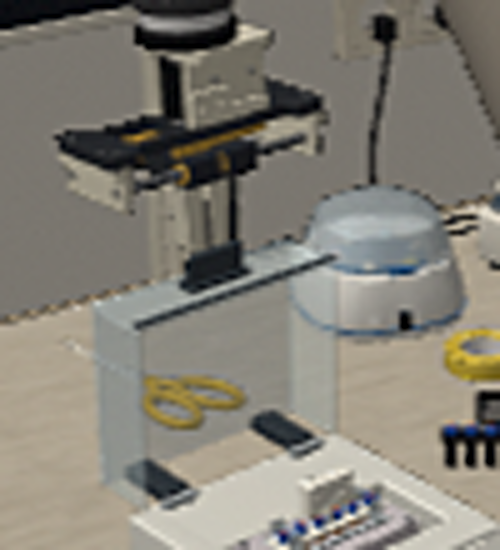

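>>> {"fn": "send_rows", "kwargs": {"commands": [[[0.001, 0.008, 0, 0, 0], [0.001, 0.008, 0, 0, 0], [0.001, 0.008, 0, 0, 0], [0.0005, 0.008, 0, 0, 0]]]}}

```text
time: 31.92
tool_pos: [578.6, 196.9, 206.1]
tcp_rot: [1.559, 1.516, -3.018]
contact_force: [0.9, 0.3, 0.2]
grip_width: 0.3
```

>>> {"fn": "send_rows", "kwargs": {"commands": [[[0.0005, 0.008, 0, 0, 0], [0.0005, 0.008, 0, 0, 0], [0.0005, 0.008, 0, 0, 0]]]}}

```text
time: 32.17
tool_pos: [553.6, 193.5, 206.9]
tcp_rot: [1.557, 1.519, -3.02]
contact_force: [0.4, 0.0, 0.0]
grip_width: 0.4
```

```bash
python3 - <<'E'
from h import *
plan([530,188,200],98.4)
i2,K,T=cam('scene'); cv2.imwrite('pics/sc18z.png',cv2.resize(i2[130:240,205:305],None,fx=5,fy=5,interpolation=cv2.INTER_CUBIC))
E
```

```text
t 32.17 pos [553.6 193.5 206.9] F [0.37 0.03 0.  ] M [ 0.1  -0.29  0.01] w 0.4 q [ 0.2   0.49  1.29  0.    1.42 -1.5 ]
toolx [-0.0511 -0.0063 -0.9987] y [-0.99  -0.135  0.052] z [-0.135  0.991  0.001] zyaw 97.75
shift mm in tool axes now [ 8.1 23.8 -2.3]
 turn 0 -0.64
 turn 180 179.36
```

View pics/sc18z.png

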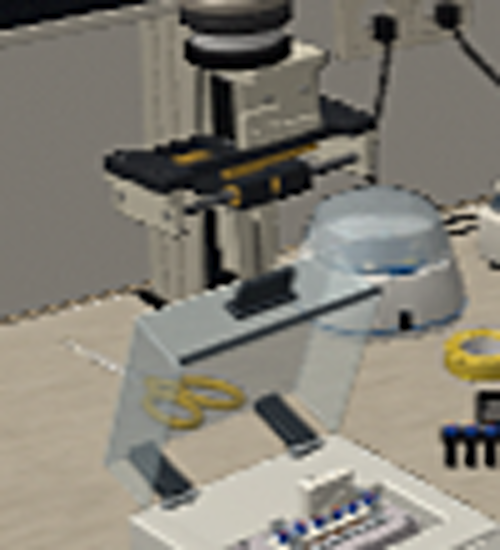

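>>> {"fn": "send_rows", "kwargs": {"commands": [[[0.0005, 0.008, 0, 0, 0], [0, 0.008, 0, 0, 0], [0, 0.008, 0, 0, 0]]]}}

```text
time: 32.47
tool_pos: [528.3, 190.2, 208.4]
tcp_rot: [1.553, 1.521, -3.024]
contact_force: [0.7, -0.1, 0.8]
grip_width: 0.4
```

>>> {"fn": "send_rows", "kwargs": {"commands": [[[-0.001, 0.006, 0, 0, 0], [0, 0, 0, 0, 0]]]}}

```text
time: 32.63
tool_pos: [520.5, 189.3, 210.4]
tcp_rot: [1.552, 1.52, -3.024]
contact_force: [0.4, -0.1, 0.1]
grip_width: 0.4
```

```bash
python3 - <<'E'
from h import *
plan([530,188,200],98.4)
i2,K,T=cam('scene'); cv2.imwrite('pics/sc19z.png',cv2.resize(i2[130:240,205:305],None,fx=5,fy=5,interpolation=cv2.INTER_CUBIC))
E
```

```text
t 32.63 pos [520.5 189.3 210.4] F [ 0.41 -0.06  0.09] M [ 0.08 -0.23  0.06] w 0.4 q [ 0.21  0.42  1.38  0.    1.39 -1.5 ]
toolx [-0.0501 -0.0059 -0.9987] y [-0.99  -0.135  0.05 ] z [-0.135  0.991  0.001] zyaw 97.79
shift mm in tool axes now [ 9.9 -9.7 -2.6]
 turn 0 -0.61
 turn 180 179.39
```

View pics/sc19z.png

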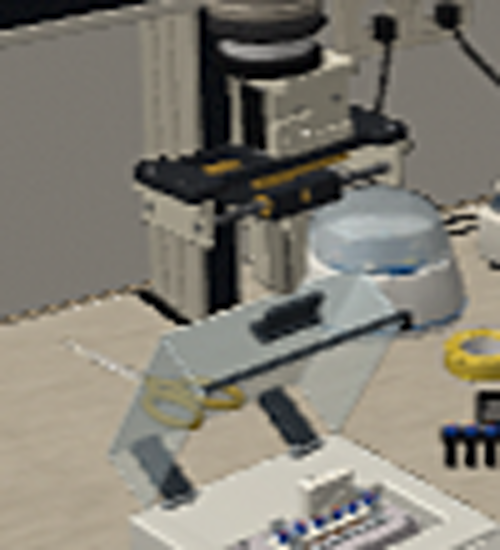

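>>> {"fn": "send_rows", "kwargs": {"commands": [[[-0.02, 0, 0, 0, 0], [-0.03, 0, 0, 0, 0], [-0.03, 0, 0, 0, 0], [0, 0, 0, 0, 0], [0, 0, 0, 0, 0], [0, 0, 0, 0, 0], [0, 0, 0, 0, 0], [0, 0, 0, 0, 0]]]}}

```text
time: 33.35
tool_pos: [525.4, 189.6, 290.7]
tcp_rot: [1.56, 1.516, -3.017]
contact_force: [-0.6, -0.1, -0.2]
grip_width: 0.3
```

```bash
python3 - <<'E'
from h import *
plan([530,188,200],98.4)
i2,K,T=cam('scene'); cv2.imwrite('pics/sc20z.png',cv2.resize(i2[130:270,205:325],None,fx=4,fy=4,interpolation=cv2.INTER_CUBIC))
E
```

```text
t 33.35 pos [525.4 189.6 290.7] F [-0.64 -0.08 -0.18] M [ 0.11 -0.19 -0.01] w 0.3 q [ 0.21  0.39  1.21  0.    1.59 -1.5 ]
toolx [-0.0539 -0.0068 -0.9985] y [-0.989 -0.135  0.054] z [-0.135  0.991  0.001] zyaw 97.76
shift mm in tool axes now [90.3 -9.3 -2.3]
 turn 0 -0.64
 turn 180 179.36
```

View pics/sc20z.png

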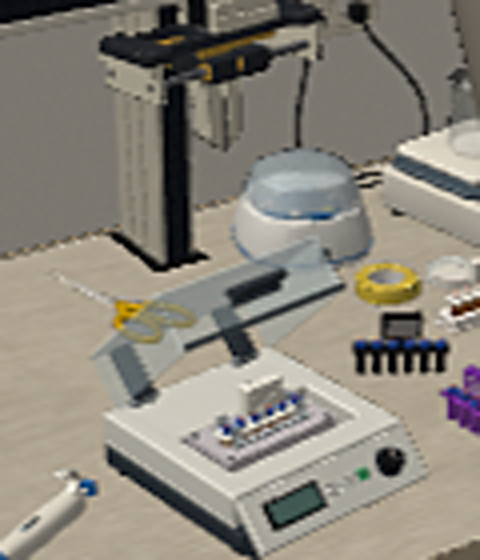

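The hood is sinking shut by itself, with its tab at about (255,285) in the crop. I'll wait for it.

>>> {"fn": "send_rows", "kwargs": {"commands": [[[0, 0, 0, 0, 0], [0, 0, 0, 0, 0], [0, 0, 0, 0, 0], [0, 0, 0, 0, 0], [0, 0, 0, 0, 0], [0, 0, 0, 0, 0], [0, 0, 0, 0, 0], [0, 0, 0, 0, 0], [0, 0, 0, 0, 0], [0, 0, 0, 0, 0]]]}}

```text
time: 34.23
tool_pos: [524.4, 189.4, 288.1]
tcp_rot: [1.567, 1.511, -3.01]
contact_force: [0.9, 0.3, -0.1]
grip_width: 0.8
```

>>> {"fn": "send_rows", "kwargs": {"commands": [[[0, 0, 0, 0, 0], [0, 0, 0, 0, 0], [0, 0, 0, 0, 0], [0, 0, 0, 0, 0], [0, 0, 0, 0, 0], [0, 0, 0, 0, 0], [0, 0, 0, 0, 0], [0, 0, 0, 0, 0], [0, 0, 0, 0, 0], [0, 0, 0, 0, 0]]]}}

```text
time: 35.07
tool_pos: [524.4, 189.4, 288.2]
tcp_rot: [1.566, 1.512, -3.011]
contact_force: [-0.7, -0.3, -0.2]
grip_width: 0.6
```

>>> {"fn": "send_rows", "kwargs": {"commands": [[[0, 0, 0, 0, 0], [0, 0, 0, 0, 0], [0, 0, 0, 0, 0], [0, 0, 0, 0, 0], [0, 0, 0, 0, 0], [0, 0, 0, 0, 0], [0, 0, 0, 0, 0], [0, 0, 0, 0, 0], [0, 0, 0, 0, 0], [0, 0, 0, 0, 0]]]}}

```text
time: 35.9
tool_pos: [524.4, 189.4, 288.2]
tcp_rot: [1.567, 1.511, -3.01]
contact_force: [-0.0, -1.1, 1.3]
grip_width: 0.4
```

>>> {"fn": "send_rows", "kwargs": {"commands": [[[0, 0, 0, 0, 0], [0, 0, 0, 0, 0], [0, 0, 0, 0, 0], [0, 0, 0, 0, 0], [0, 0, 0, 0, 0], [0, 0, 0, 0, 0], [0, 0, 0, 0, 0], [0, 0, 0, 0, 0], [0, 0, 0, 0, 0], [0, 0, 0, 0, 0]]]}}

```text
time: 36.73
tool_pos: [524.4, 189.4, 288.2]
tcp_rot: [1.567, 1.511, -3.01]
contact_force: [-0.2, 0.2, 1.4]
grip_width: 0.5
```

```bash
python3 - <<'E'
from h import *
plan([530,188,200],98.4)
i2,K,T=cam('scene'); cv2.imwrite('pics/sc21z.png',cv2.resize(i2[130:270,205:345],None,fx=4.2,fy=4.2,interpolation=cv2.INTER_CUBIC))
i2,K,T=cam('top'); cv2.imwrite('pics/t21.png',i2)
E
```

```text
t 36.73 pos [524.4 189.4 288.2] F [-0.23  0.19  1.4 ] M [ 0.12 -0.15  0.03] w 0.5 q [ 0.21  0.4   1.22  0.    1.59 -1.5 ]
toolx [-0.0588 -0.0078 -0.9982] y [-0.989 -0.135  0.059] z [-0.135  0.991  0.   ] zyaw 97.76
shift mm in tool axes now [ 87.7 -10.6  -2.2]
 turn 0 -0.64
 turn 180 179.36
```

View pics/sc21z.png

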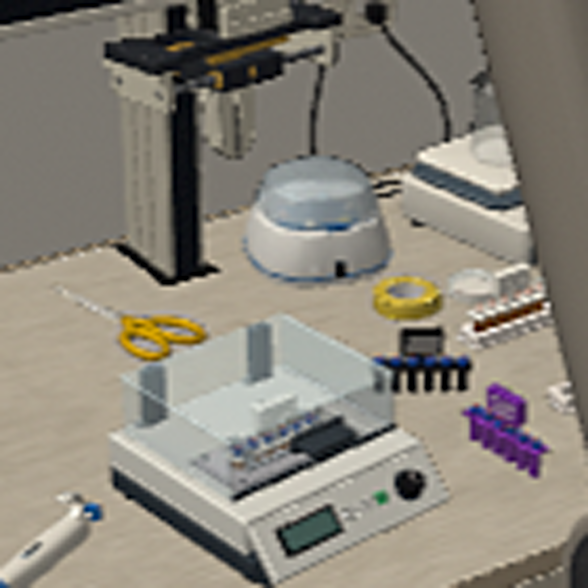

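View pics/t21.png

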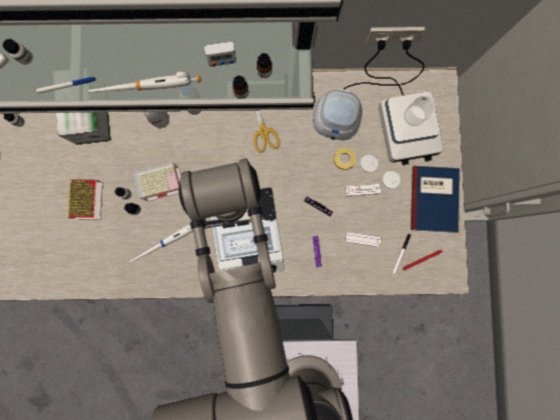

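```bash
python3 - <<'E'
from h import *
i2,K,T=cam('scene')
y=np.radians(8.4); ex=np.array([np.cos(y),np.sin(y),0])
h=np.array([626.5,203.5,216])-58.5*ex-[0,0,155]
for th in (0,.05,.1,.2):
    p=h+ex*(-163*np.cos(th)+30*np.sin(th))+[0,0,163*np.sin(th)+30*np.cos(th)]; print(th,p.round(0),proj(K,T,p))
b=(i2.max(2)<60).astype(np.uint8); b[:, :265]=0;b[:,296:]=0;b[:224]=0;b[247:]=0
n,l,st,ce=cv2.connectedComponentsWithStats(b)
print([(ce[k].round(1),st[k].tolist()) for k in range(1,n) if st[k,4]>10])
E
```

```text
0 [407. 171.  91.] [282.57912376 235.18234022]
0.05 [409. 171.  99.] [282.26826133 232.9907166 ]
0.1 [411. 172. 107.] [281.88007185 230.77170686]
0.2 [416. 172. 123.] [280.87547795 226.27853149]
[(array([282.8, 234.6]), [274, 229, 22, 11, 87]), (array([271.6, 243.2]), [265, 240, 14, 7, 16])]
```

The tab is at (282.8,234.6) and the predicted shut position is (282.6,235.2), so the hood is shut. The robot is clear, so I'm handing in.

```bash
python3 -c "
from plant import close_job
print(close_job())"
```

```text
the job is handed in; nothing more can be done
None
```

The blue-capped strip is loaded in the shaker with its plate under the clips, the hood is shut, and the job is handed in at about 37 s. `close_job` gave no verdict.

**Pickup:** The first grasp closed on nothing. The fingertips sit roughly 20–28 mm above the reported TCP, so they passed over or just grazed the block. The strip shifted 2–3 mm in its stand. Gripping lower held it (width 11.3–12 mm).

**Loading:** I placed the strip over the wells by camera and lowered it in 1–2 mm steps. All six vials went in at the first try with no contact force, so no search was needed. The clips let the plate through at 5.7 N.

**Harder than asked:** When the strip reached the bottom of the wells, the force peaked at about 22 N for two rows (about 0.17 s), then fell to 14 N and was gone once I let go. That is more than the gentle press you asked for. I saw no damage in the camera views.

**Last checks:**
- **Seating:** TCP height at the bottom was 78.6 mm against an expected 78.8 mm. The strip stayed level and clipped after release.
- **Hood:** I pushed the tab past its balance point and it sank shut by itself. The tab is at pixel (282.8, 234.6) against (282.6, 235.2) predicted for fully shut.
- **Surroundings:** The robot touches nothing. In the last top view the white-capped strip and the other things I could see look unmoved; I did not measure them.

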